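# Fit the platter and its circlip to the finishing turntable

## Task

Assemble the framer's finishing turntable: set the grey aluminium platter down over the spindle, hub upward, fully home on the two brass drive pegs (lower it, do not drop it), and let go of it. Then take the red-handled circlip pliers, spread the circlip that lies on the edge of the wooden block by its two lugs, and slide it level over the end of the spindle down to the groove just above the hub. Finish there while still holding: the pliers gripped and squeezed, the ring held wide open around the groove by the pliers and not pressed onto the hub, the pliers clear of the platter; leave the other things on the bench alone.

Things in the scene. Friction and masses are not known exactly. Their poses are not given: they have to be found in the camera images.
- platter: Grey aluminium platter lying flat on the bench at the robot's right: disc 160 mm across, 8 mm thick; round steel hub 48 mm across from 8 to 22 mm above the underside (grip it there), stepped to 39 mm up to 28 mm; bore 33 mm. Two 11 mm peg holes through the disc on its own x axis, 40 mm either side of the centre; fits either way round. 0.4 to 0.65 kg. Origin: centre of the underside, z up.
- flange_top (a point): Centre of the face of the turntable's drive flange (104 mm across, 53 mm above the bench, on a green foot), on the spindle axis. Axes turn with the head, z up. Two brass pegs, 8 mm thick, bevelled, stand 14 mm high on its x axis, 40 mm either side. The upright spindle, 30 mm thick, rises 49 mm above this point. The head turns with light friction (0.06 N m). The platter's underside belongs here.
- spindle_groove (a point): Middle of the groove around the spindle (27.6 mm across, 7.5 mm high), on the axis, 31.5 mm above the flange face, 3.5 mm above the hub's top once the platter is home. Axes as flange_top.
- spindle_end (a point): Centre of the spindle's top, 17.5 mm above the groove's middle; the top 4 mm are bevelled from 30 to 23 mm across. Axes as flange_top.
- ring: Spring-steel circlip, 4 mm thick, 17 g, level on a wooden block. Origin: centre of the relaxed ring, mid thickness, 28 mm above the bench at the start; z up; own -x points to its gap, roughly towards world -y (the robot's right). Relaxed 28 mm across inside, 37 outside: too small for the 30 mm spindle. Two lugs stick out at the gap, 15 to 28 mm from the centre in -x.
- ring_gap (a point): Middle of the ring's gap, 21.5 mm from the ring's origin in -x, mid thickness, between the lugs' facing flats (12 mm long), which are 19 mm apart here and 16 mm at their outer ends. The closed jaws enter here from above. Axes as ring.
- ring_eye (a point): Centre of the opening when the ring is fully spread, mid thickness, 3.3 mm from the ring's origin towards the gap: bring this onto the spindle's axis. Axes as ring.
- ring_left (a joint): How far the ring's +y half is sprung open, rad: 0 relaxed; about 0.3 with the pliers squeezed to their stop (lets the spindle through with about 1.7 mm to spare all round); below about 0.16 it does not pass. Each lug then pushes back with 6 N.
- ring_right (a joint): The same for the ring's -y half.
- block_top (a point): Top of the fixed light wooden block (60 x 80 mm, 26 mm high) under the ring: the middle of its front top edge. Own -x points off that edge, the way the gap faces; the ring overhangs it by the gap and lugs (the edge runs about 10 mm from the ring's centre), so nothing is under the lugs but the bench.
- pliers: Circlip pliers, 0.18 kg, 203 mm long, lying level, jaws roughly towards world +y (the robot's left). Origin: pivot, mid thickness, 32 mm above the bench at the start; x points to the jaws, z up. Two red handles, 9 mm wide and 12 mm high, run 36 to 126 mm behind the pivot and splay at rest. Squeezing them together spreads the jaws, which push the lugs apart and grip them.
- jaw_tips (a point): Between the jaw tips, 72 mm ahead of the pivot, mid thickness; the serrated tips reach 77 mm ahead, are 8 mm high (4 up, 4 down) and at rest 4 mm wide over both at their ends, 9 mm at 66 mm ahead, 14 mm at 56 mm. Bring it to ring_gap before squeezing. At full spread ring_eye stands about 85 mm ahead of the pivot.
- pliers_grip (a point): Where to grip the handles, near their centre of mass, on the centre line 55 mm behind the pivot, mid thickness. Along y the pliers are 58 mm wide here at rest (61 mm wide 11 mm farther back), about 31 mm squeezed to their stop. Free space below at the start: 18 mm. Axes as pliers.
- pliers_left (a joint): Turn of each handle about the pivot, rad: 0 at rest, 0.24 at the built-in stop. The spring pushes back on each handle with 11 N at the grip at first, enough to carry the pliers lightly squeezed, and about 21 N at the stop with the ring. The jaws stay narrower than the gap up to 0.05 (6 mm of squeeze over both handles).
- rest_top (a point): Top of the front bar, under the pivot, of the fixed dark wooden pliers rest (160 x 110 mm; bars under the pivot and 118 mm behind it, tops 26 mm above the bench, floor board 8 mm). x as the pliers.
- glue_bottle: Bystander, loose on the bench, to be left alone: white glue bottle with orange cap, 60 mm across, 165 mm tall; origin: centre of its underside.
- wax_tin: Bystander, loose on the bench, to be left alone: brass-coloured wax tin, 72 mm across, 42 mm tall; origin: centre of its underside.
- tape_roll: Bystander, loose on the bench, to be left alone: roll of brown tape lying flat, 90 mm across, 36 mm tall; origin: centre of its underside.
- brush_jar: Bystander, loose on the bench, to be left alone: glass jar of brushes, 80 mm across, about 205 mm tall over the brushes; origin: centre of its underside.
- corner_sample: Bystander, loose on the bench, to be left alone: L-shaped picture-frame corner sample, dark wood with a gilt lip, legs about 100 mm, 26 mm tall; origin under its outer corner.
- screwdriver: Bystander, loose on the bench, to be left alone: screwdriver with yellow handle, 180 mm long, lying; origin mid length.
- paint_jar: Bystander, loose on the bench, to be left alone: amber paint jar with white lid, 52 mm across, 55 mm tall; origin: centre of its underside.

How it is judged:
On the way, in this order (a step that is already met when the one before it is completed fails the run):
1. the platter is fully home on the flange and pegs and the gripper has let go of it (z of platter in the frame of flange_top between -0.002 and 0.002 m and horizontal distance between platter and flange_top below 0.003 m and angle between the x axis of platter and the x axis of flange_top, either way round below 0.06 rad and angle between platter's own z axis and vertical below 0.03 rad and contact force between the fingers and platter below 0.1 N), for 0.2 s.
2. the ring is spread on the squeezed pliers and lifted clear of its block (value of joint each of ring_left, ring_right above 0.2 rad and contact force between ring and pliers above 1 N and contact force between the fingers and pliers above 4 N and height (world z) of ring above 0.045 m), for 0.2 s.
At the end, for the whole second after the job is handed in: Platter home on flange and pegs (2 mm, centred 3 mm), let go; ring level at the groove (height 2.5 mm, centre 4 mm, tilt 0.12 rad), at rest, both halves sprung over 0.2 rad by the pliers, which the fingers squeeze; pliers off the platter, ring on it under 5 N; fingers off both (all of step 1 and value of joint each of ring_left, ring_right above 0.2 rad and contact force between ring and pliers above 1 N and contact force between the fingers and pliers above 4 N and z of ring_eye in the frame of spindle_groove between -0.0025 and 0.0025 m and horizontal distance between ring_eye and spindle_groove below 0.004 m and angle between ring's own z axis and vertical below 0.12 rad and contact force between pliers and platter below 1 N and contact force between ring and platter below 5 N and linear speed of ring below 0.02 m/s and contact force between the fingers and ring below 0.1 N); the arm keeps its last pose, push and grip.
It fails at once if another thing on the bench was shoved by more than 30 mm (distance of any of glue_bottle, wax_tin, tape_roll, brush_jar, corner_sample, screwdriver, paint_jar from where it was at the start of the episode above 0.03 m).
It fails at once if another thing on the bench was knocked over (angle between any of glue_bottle, wax_tin, tape_roll, brush_jar, corner_sample, paint_jar's own z axis and vertical above 0.5 rad).
It fails at once if the platter was dropped onto the turntable (horizontal distance between platter and flange_top below 0.02 m and z of platter in the frame of flange_top below 0.06 m and linear speed of platter above 0.4 m/s).
It fails at once if the ring fell to the bench (height (world z) of ring below 0.012 m).
It also fails if it takes over 61 s, if anything falls off the work surface, if the arm or the gripper's body presses on something with over 40 N, if the wrist force passes 120 N, or if a joint passes its speed limit or range.

## Robot

A 6-joint arm with a two-finger parallel gripper is mounted at the origin on the work surface. World frame = base frame: x ahead of the robot, y to its left, z up, the work surface at z = 0. Lengths are in m, angles in rad, forces in N, time in s.
With the tool pointing down it reaches from about 0.25 to 0.775 m from the base axis. Payload 4 kg.
Tool frame: the origin (TCP) lies at the very end of the fingers, on their centre line; the grasp point (between the pads) lies 19 mm behind it (robot.tcp_to_grasp is the distance from the TCP to the grasp point, in m); z points along the fingers, y is the line along which they close (so a half turn about z gives the same grasp; the last joint's range is limited). The gripper opens to 94 mm and grips with 3 to 60 N. Pads are 16 mm wide; open, the fingers measure 119 mm over their backs; the gripper's body (75 mm by 177 mm) begins 78 mm behind the grasp point.
Start: joints at [1.031, 0.087, 1.371, -0, 1.684, -0.103], TCP at [0.233, 0.498, 0.206] pointing down, gripper open.
Joint ranges: [-3.1, 3.1], [-0.76, 2.03], [0.27, 2.55], [-1.08, 4.22], [0.17, 2.65], [-2.57, 2.57]. Speed limits (rad/s): [2.79, 2.79, 3.14, 3.14, 3.14, 3.14].

## Interface

Orientations are given as [roll, pitch, yaw] about the fixed x, y, z axes, in that order (R = Rz(yaw) Ry(pitch) Rx(roll)).
In Python, from bench import robot gives the robot as it stands.
- The arm moves only by the tool nudge_tcp, called after "Call:" as a command line: name --argument value ..., lists and objects as JSON in quotes. Schema: {"type":"object","properties":{"ticks":{"type":"string"},"only":{"type":"string"},"quiet":{"type":"boolean"},"lines":{"type":"string"}},"required":["ticks"],"additionalProperties":false}. ticks is a string of 1 to 20 rows, parted by semicolons, with the numbers parted by spaces; each row has 5 numbers: the finger opening in m, then dx, dy, dz in units of 100 mm, then a turn about the tool's z in rad; each row shifts and turns the commanded pose from where the row before left it, along the tool's axes as they then stand; what a row does not reach is not made up. A row lasts 1/12 s, in which the tool goes at most 0.0417 m and 0.125 rad, less where a joint would pass 70% of its speed; a pose out of reach is approached as far as the arm can. The fingers move at their own pace and stop on an object; the grip force is fixed at half the most. Time passes only in rows, so rows that do not move let the fingers close. The tool returns the time, the measured TCP pose, the force, the opening and the grip force at its end. only (a regular expression) keeps the lines of the reply that match it, lines (a string "A,B") keeps lines A to B, and quiet returns only ok. Input that does not fit is refused with a message, and nothing moves.
- robot.get_obs(): the state, without advancing time (a new reading comes with each control period).
- robot.snapshot(name): name is "scene" or "side" or "wrist"; returns a dict with "color" (400x640x3 uint8, blue, green, red), "fx", "fy", "cx", "cy" (pixels), "k1" (the pictures are not rectified: a ray, as slopes to the right and down, at radius r is drawn at 1 + k1 r^2 times it, then the intrinsics apply), "extrinsics" (4x4, takes a point from world to camera coordinates). Camera axes: x right, y down, z forward; pixel columns grow to the right and rows downward; lengths in m; the calibration is good to about 2 mm. A picture is of the moment at which its call begins. There is no depth.
- robot.close_job(): hands the job in; it is judged then, once.
The state is a dict: "time": time; "joint_positions": joint angles; "qvel": joint speeds; "joint_torque": joint torques, N m; "tool_pos": TCP position; "ee_rot": TCP orientation; "wrist_force": force on the tool from outside, world axes, zero at the start; "wrist_torque": the same for the moment, N m; "width": finger opening in m; "finger_force": force on a finger pad.
Only numpy, scipy, OpenCV 4.12 (cv2) and the standard library are available. Lean on these libraries where they do the work, as an engineer would, in place of code of your own. Each camera call takes 0.05 s, during which the arm holds its last target. There are 200 camera calls.

## Working session

There is one attempt and no reset: what is moved stays moved. The work goes in short steps, Python scripts to look and compute and a tool call to move; the robot and the scene stay as the last step left them, time stands still between calls to the robot, and variables do not carry over. Pictures are saved under pics/ and viewed, at most 10 in all, crops included, and the job is handed in when it is done.

```bash
ls; mkdir -p pics; python3 - <<'E'
from bench import robot
import cv2,numpy as np
o=robot.get_obs();print({k:np.round(v,3) for k,v in o.items()})
for n in("scene","side","wrist"):
    s=robot.snapshot(n);cv2.imwrite(f"pics/{n}0.png",s["color"]);print(n,s["fx"],s["fy"],s["cx"],s["cy"],s["k1"]);print(np.round(s["extrinsics"],4))
E
```

```text
bench.py
pics
{'time': np.float64(0.0), 'joint_positions': array([ 1.031,  0.088,  1.372,  0.   ,  1.684, -0.103]), 'qvel': array([ 0.001,  0.002,  0.001,  0.   , -0.002, -0.   ]), 'joint_torque': array([-1.0000e-03, -3.4019e+01, -3.0243e+01,  7.2000e-02,  3.3000e-02,
       -0.0000e+00]), 'tool_pos': array([0.232, 0.498, 0.204]), 'ee_rot': array([-3.139, -0.   ,  2.705]), 'wrist_force': array([ 0.457,  0.156, -0.701]), 'wrist_torque': array([0.023, 0.028, 0.022]), 'finger_force': np.float64(0.0), 'width': np.float64(0.094)}
scene 386.526436625035 386.526436625035 321.1876897391882 198.04172952431753 0.006216268113492621
[[ 0.51    0.8601 -0.0147 -0.2675]
 [ 0.5774 -0.3549 -0.7352 -0.1962]
 [-0.6376  0.3665 -0.6776  1.345 ]
 [ 0.      0.      0.      1.    ]]
side 401.65800538749255 401.65800538749255 329.2896210892424 198.3772953602582 -0.08808734640639497
[[ 0.7515 -0.6594 -0.02   -0.3451]
 [-0.4581 -0.4997 -0.7352  0.2876]
 [ 0.4748  0.5616 -0.6776  0.8709]
 [ 0.      0.      0.      1.    ]]
wrist 347.6243884404833 347.6243884404833 321.1916166421189 203.41221693333833 -0.007389265737684289
[[ 0.4246  0.9054 -0.0011 -0.5497]
 [ 0.8819 -0.4133  0.2268 -0.0232]
 [ 0.2049 -0.0973 -0.9739  0.3896]
 [ 0.      0.      0.      1.    ]]
```

View pics/scene0.png

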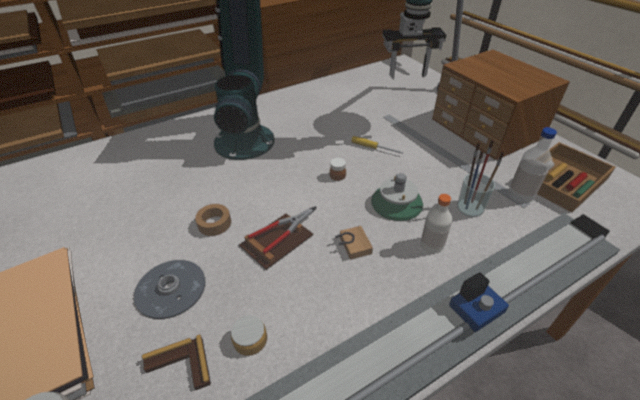

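View pics/side0.png

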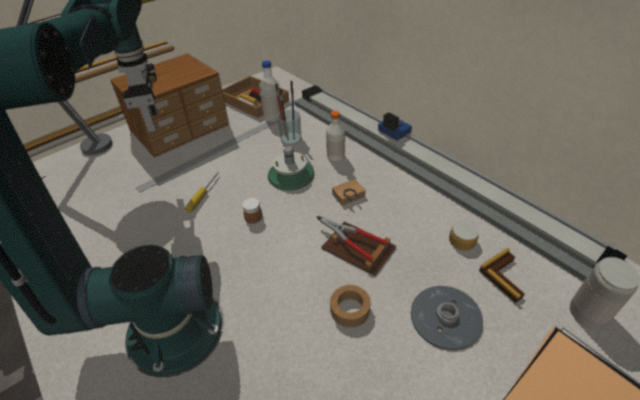

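The scene view shows the platter hub at about (168,283), pliers at about (285,232), ring at (347,238) on its block and spindle top at (400,178). The side view shows the platter hub at (448,313), pliers pivot at (342,228), ring at (350,193) and spindle at (289,152).

```bash
cat > h.py <<'E'
import cv2,numpy as np
from bench import robot
def snap(n,f=None):
    s=robot.snapshot(n); s["K"]=np.array([[s["fx"],0,s["cx"]],[0,s["fy"],s["cy"]],[0,0,1]])
    if f: cv2.imwrite("pics/"+f+".png",s["color"])
    return s
def rays(s,px):
    # ideal slopes u, drawn at u(1+k r^2)
    p=cv2.undistortPoints(np.float64(px).reshape(-1,1,2),s["K"],np.array([s["k1"],0,0,0.]))[:,0]
    E=s["extrinsics"];R=E[:3,:3];c=-R.T@E[:3,3]
    d=np.c_[p,np.ones(len(p))]@R
    return c,d
def plane(s,px,z):
    c,d=rays(s,px); return c+d*((z-c[2])/d[:,2])[:,None]
def proj(s,P):
    E=s["extrinsics"];return cv2.projectPoints(np.float64(P).reshape(-1,1,3),cv2.Rodrigues(E[:3,:3])[0],E[:3,3],s["K"],np.array([s["k1"],0,0,0.]))[0][:,0]
def toolR(): 
    from scipy.spatial.transform import Rotation as Ro
    o=robot.get_obs(); return o["tool_pos"],Ro.from_euler("xyz",o["ee_rot"]).as_matrix()
E
python3 - <<'E'
from h import *
np.set_printoptions(precision=3,suppress=True)
a=snap("scene");b=snap("side")
for n,p,q,z in[("platter",(168,283),(448,313),.025),("pivot",(296,220),(342,228),.032),("ring",(347,238),(350,193),.028),("spind",(400,178),(289,152),.102),("jawtip",(316,208),(319,217),.032),("glue",(438,240),(336,160),0.01),("paint",(338,175),(253,220),.0),("tape",(213,220),(350,305),.02),("wax",(250,345),(463,240),.02),("brush",(472,205),(290,140),.02)]:
    print(n,plane(a,[p],z),plane(b,[q],z))
# wrist cam in tool
w=snap("wrist");p,R=toolR();T=np.eye(4);T[:3,:3]=R;T[:3,3]=p
print(w["extrinsics"]@T)
E
```

```text
platter [[ 0.476 -0.378  0.025]] [[ 0.465 -0.385  0.025]]
pivot [[ 0.458 -0.037  0.032]] [[ 0.462 -0.048  0.032]]
ring [[0.577 0.045 0.028]] [[0.573 0.04  0.028]]
spind [[0.527 0.244 0.102]] [[0.508 0.231 0.102]]
jawtip [[0.446 0.031 0.032]] [[0.443 0.023 0.032]]
glue [[0.691 0.249 0.01 ]] [[0.663 0.2   0.01 ]]
paint [[0.326 0.179 0.   ]] [[0.319 0.162 0.   ]]
tape [[ 0.331 -0.223  0.02 ]] [[ 0.324 -0.224  0.02 ]]
wax [[ 0.708 -0.275  0.02 ]] [[ 0.669 -0.281  0.02 ]]
brush [[0.65  0.409 0.02 ]] [[0.615 0.38  0.02 ]]
[[-0.002  1.    -0.001 -0.   ]
 [-0.974 -0.002 -0.227  0.022]
 [-0.227  0.     0.974  0.19 ]
 [ 0.     0.     0.     1.   ]]
```

The manual's scale: shifts go in units of 100 mm. Converting my numbers, -0.033 m is -0.33, -0.0184 m is -0.184.

Call:
nudge_tcp --ticks "0.094 -0.33 -0.184 -0.047 0;0.094 -0.33 -0.184 -0.047 0;0.094 -0.33 -0.184 -0.047 0;0.094 -0.33 -0.184 -0.047 0;0.094 -0.33 -0.184 -0.047 0;0.094 -0.33 -0.184 -0.047 0;0.094 -0.33 -0.184 -0.047 0;0.094 -0.33 -0.184 -0.047 0;0.094 -0.33 -0.184 -0.047 0;0.094 -0.33 -0.184 -0.047 0;0.094 -0.33 -0.184 -0.047 0;0.094 -0.33 -0.184 -0.047 0;0.094 0 0 0 0;0.094 0 0 0 0;0.094 0 0 0 0"

```text
time: 1.55
tool_pos: [0.4978, 0.131, 0.2616]
ee_rot: [3.141, -0.001, 2.705]
wrist_force: [-0.4, 0.2, -0.5]
width: 0.0941
finger_force: 0.0
```

```bash
python3 -c "
from h import *
snap('wrist','w1')"
```

```text
(no output)
```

View pics/w1.png

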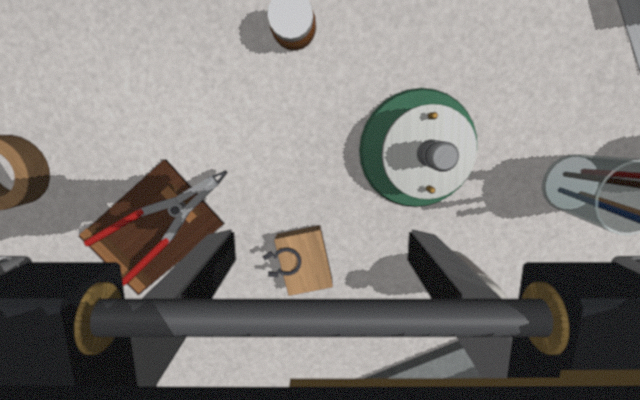

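The wrist view shows the spindle top at (441,155), brass pegs at (432,116) and (431,189), ring at (288,262) with its lugs left, and pliers with pivot (176,210) and jaw tip (224,174).

```bash
python3 - <<'E'
from h import *
np.set_printoptions(precision=4,suppress=True)
s=snap("wrist");im=s["color"];hsv=cv2.cvtColor(im,cv2.COLOR_BGR2HSV)
def blobs(m,box,amin=5):
    x0,y0,x1,y1=box;k=np.zeros_like(m);k[y0:y1,x0:x1]=m[y0:y1,x0:x1]
    n,l,st,c=cv2.connectedComponentsWithStats(k)
    return [(tuple(st[i]),c[i],l==i) for i in range(1,n) if st[i][4]>=amin]
# pegs
m=cv2.inRange(hsv,(8,90,40),(30,255,255))
for st,c,_ in blobs(m,(395,100,470,205)): print("peg",st,c,plane(s,[c],.060))
# flange disc
g=cv2.inRange(hsv,(0,0,150),(180,40,255))
for st,c,mm in blobs(g,(375,95,485,205),500):
    cn=max(cv2.findContours(mm.astype(np.uint8),0,1)[0],key=len); e=cv2.fitEllipse(cv2.convexHull(cn));print("flange",st,e,plane(s,[e[0]],.053))
d=cv2.inRange(hsv,(0,0,90),(180,60,150))
for st,c,mm in blobs(d,(418,135,465,178),60):
    print("spin",st,c)
big=cv2.resize(im[95:205,385:485],None,fx=5.5,fy=5.5,interpolation=cv2.INTER_CUBIC);big2=cv2.resize(im[215:305,235:335],None,fx=5.5,fy=5.5,interpolation=cv2.INTER_CUBIC)
cv2.imwrite("pics/c1.png",np.vstack([np.hstack([big[:290],big2[:290]])[:, :800]]) if 0 else cv2.resize(np.hstack([big,np.pad(big2,((0,big.shape[0]-big2.shape[0]),(0,0),(0,0)))]),(800,440)))
E
```

```text
peg (np.int32(429), np.int32(114), np.int32(8), np.int32(5), np.int32(37)) [432.4054 116.0541] [[0.4831 0.27   0.06  ]]
peg (np.int32(426), np.int32(187), np.int32(8), np.int32(6), np.int32(34)) [429.9706 189.5588] [[0.5565 0.2389 0.06  ]]
flange (np.int32(383), np.int32(95), np.int32(102), np.int32(108), np.int32(6418)) ((447.30865478515625, 148.32315063476562), (107.18171691894531, 130.78338623046875), 69.51240539550781) [[0.5234 0.2745 0.053 ]]
spin (np.int32(418), np.int32(140), np.int32(40), np.int32(33), np.int32(374)) [440.0963 155.2219]
```

View pics/c1.png

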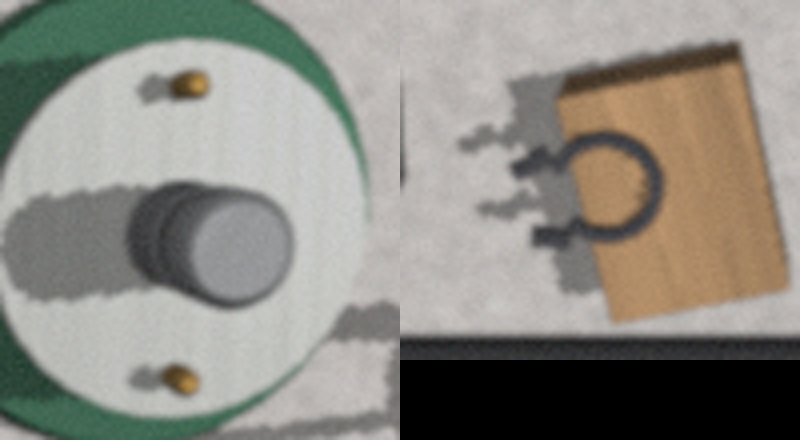

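```bash
python3 -c "
from h import *
np.set_printoptions(precision=4,suppress=True)
s=snap('wrist');print(plane(s,[(445.2,157)],.102),plane(s,[(430,152)],.053),plane(s,[(286.8,261.5)],.03),plane(s,[(575,183)],0))"
```

```text
[[0.5195 0.2555 0.102 ]] [[0.5188 0.256  0.053 ]] [[0.5756 0.0482 0.03  ]] [[0.6463 0.4252 0.    ]]
```

Call:
nudge_tcp --ticks "0.094 -0.19 -0.337 0 0;0.094 -0.19 -0.337 0 0;0.094 -0.19 -0.337 0 0;0.094 -0.19 -0.337 0 0;0.094 -0.19 -0.337 0 0;0.094 -0.19 -0.337 0 0;0.094 -0.19 -0.337 0 0;0.094 -0.19 -0.337 0 0;0.094 -0.19 -0.337 0 0;0.094 -0.19 -0.337 0 0;0.094 -0.19 -0.337 0 0;0.094 -0.19 -0.337 0 0;0.094 -0.19 -0.337 0 0;0.094 -0.19 -0.337 0 0;0.094 0 0 0 0;0.094 0 0 0 0"

```text
time: 3.03
tool_pos: [0.5397, -0.4097, 0.2596]
ee_rot: [3.14, -0.003, 2.704]
wrist_force: [-0.1, -0.2, -0.8]
width: 0.094
finger_force: 0.0
```

```bash
python3 -c "
from h import *
snap('wrist','w2')"
```

```text
(no output)
```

View pics/w2.png

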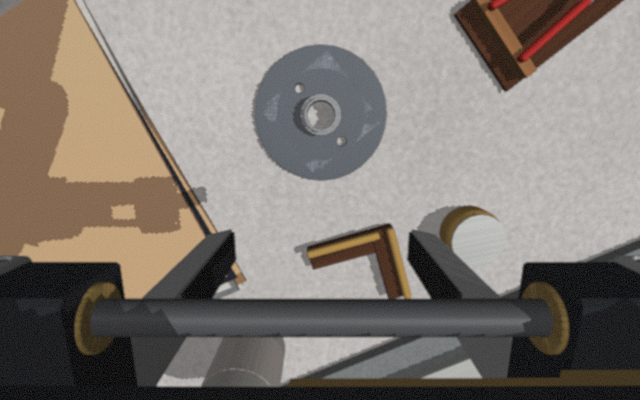

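The platter disc spans about (253..387, 44..181), hub at (321,115), with peg holes at (299,88) and (341,141).

```bash
python3 - <<'E'
from h import *
np.set_printoptions(precision=4,suppress=True)
s=snap("wrist");im=s["color"];hsv=cv2.cvtColor(im,cv2.COLOR_BGR2HSV)
m=cv2.inRange(im,(60,60,50),(130,125,115));m[185:]=0;m[:,:240]=0;m[:,400:]=0
m=cv2.morphologyEx(m,cv2.MORPH_OPEN,np.ones((5,5)))
cn=max(cv2.findContours(m,0,1)[0],key=cv2.contourArea);h=cv2.convexHull(cn)
e=cv2.fitEllipse(h);P=plane(s,h[:,0],.008)
A=np.c_[2*P[:,:2],np.ones(len(P))];x=np.linalg.lstsq(A,(P[:,:2]**2).sum(1),rcond=None)[0]
print(e,"centre",x[:2],"r",np.sqrt(x[2]+x[:2]@x[:2]))
v=cv2.inRange(hsv,(0,0,130),(180,60,255));hole=[]
for c in((299,88),(341,141)):
    k=np.zeros_like(v);cv2.circle(k,c,8,255,-1);k&=v
    M=cv2.moments(k,True);q=(M["m10"]/M["m00"],M["m01"]/M["m00"]);w=plane(s,[q],.004)[0];hole.append(w);print(q,M["m00"],w)
d=hole[1]-hole[0];print("mid",(hole[0]+hole[1])/2,np.hypot(*d[:2]),np.arctan2(d[1],d[0]))
p,R=toolR();t=np.array([*x[:2],p[2]]);print("tool delta",R.T@(t-p),"y axis",R[:,1],np.round(robot.get_obs()["joint_positions"],2))
E
```

```text
((318.48956298828125, 112.1959457397461), (131.602294921875, 134.18296813964844), 5.694460391998291) centre [ 0.472  -0.3789] r 0.07890718404283326
(296.76190476190476, 88.69047619047619) 42.0 [ 0.4332 -0.3896  0.004 ]
(338.09090909090907, 140.9090909090909) 33.0 [ 0.5104 -0.3703  0.004 ]
mid [ 0.4718 -0.3799  0.004 ] 0.07956544501600543 0.2451811639621536
tool delta [ 0.0739 -0.0027  0.    ] y axis [0.4213 0.9069 0.0009] [-0.73  0.38  0.91  0.    1.85 -1.87]
```

Call:
nudge_tcp --ticks "0.094 0.37 -0.013 0 0;0.094 0.37 -0.014 0 0;0.094 0 0 0.2 -0.1;0.094 0 0 0.38 -0.1;0.094 0 0 0.38 0;0.094 0 0 0.38 0;0.094 0 0 0.38 0;0.094 0 0 0.38 0;0.094 0 0 0.2 0;0.094 0 0 0.1 0;0.094 0 0 0.08 0;0.094 0 0 0 0;0.094 0 0 0 0"

```text
time: 4.22
tool_pos: [0.4726, -0.3806, 0.0159]
ee_rot: [-3.14, 0.003, 2.906]
wrist_force: [0.0, -1.6, 0.2]
width: 0.094
finger_force: 0.0
```

```bash
python3 -c "
from h import *
p,R=toolR();print(p,R.T@(np.array([.472,-.379,.0105])-p))"
```

```text
[ 0.47259869 -0.38061785  0.01593025] [0.00097611 0.00144177 0.00542512]
```

Call:
nudge_tcp --ticks "0.094 0.01 0.014 0.05 0;0.094 0 0 0 0;0.04 0 0 0 0;0.04 0 0 0 0;0.04 0 0 0 0;0.04 0 0 0 0;0.04 0 0 0 0;0.04 0 0 0 0;0.04 0 0 0 0;0.04 0 0 0 0"

```text
time: 5.05
tool_pos: [0.4707, -0.3785, 0.0088]
ee_rot: [3.141, -0.0, 2.904]
wrist_force: [0.6, 1.0, 0.3]
width: 0.0479
finger_force: 30.0
```

In the tool's units: -0.02 m is -0.2, -0.012 m is -0.12.

Call:
nudge_tcp --ticks "0.04 0 0 -0.1 0;0.04 0 0 -0.2 0;0.04 0 0 -0.2 0.0646;0.04 0 0 -0.2 0.0646;0.04 0 0 -0.2 0.0646;0.04 0 0 -0.2 0.0646;0.04 0 0 -0.2 0.0646;0.04 0 0 -0.2 0.0646;0.04 0 0 -0.12 0.0646;0.04 0 0 0 0.0646;0.04 0 0 0 0.0646;0.04 0 0 0 0.0646;0.04 0 0 0 0"

```text
time: 6.13
tool_pos: [0.4699, -0.3781, 0.1695]
ee_rot: [-3.141, -0.003, 2.258]
wrist_force: [-0.6, 0.2, -6.5]
width: 0.0478
finger_force: 30.0
```

Call:
nudge_tcp --ticks "0.04 0.128 0.122 0 0;0.04 0.255 0.244 0 0;0.04 0.255 0.244 0 0;0.04 0.255 0.244 0 0;0.04 0.255 0.244 0 0;0.04 0.255 0.244 0 0;0.04 0.255 0.244 0 0;0.04 0.255 0.244 0 0;0.04 0.255 0.244 0 0;0.04 0.255 0.244 0 0;0.04 0.255 0.244 0 0;0.04 0.255 0.244 0 0;0.04 0.255 0.244 0 0;0.04 0.255 0.244 0 0;0.04 0.255 0.244 0 0;0.04 0.255 0.244 0 0;0.04 0.255 0.244 0 0;0.04 0.128 0.122 0 0;0.04 0 0 0 0;0.04 0 0 0 0"

```text
time: 7.8
tool_pos: [0.5149, 0.2201, 0.1697]
ee_rot: [-3.139, -0.0, 2.262]
wrist_force: [-0.1, 0.4, -6.7]
width: 0.0473
finger_force: 30.0
```

```bash
python3 -c "
from h import *
s=snap('wrist','w3');p,R=toolR();print(p,R.T@(np.array([.5195,.2555,.1])-p))"
```

```text
[0.515151   0.219173   0.16994793] [0.0252571  0.02665042 0.06987927]
```

View pics/w3.png

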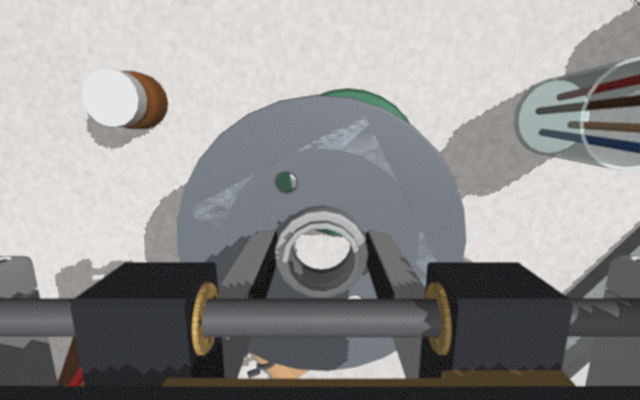

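The held platter shows one hole at (287,182), with hub ring centred near (322,251), and the green foot peeking out ahead at (360,97).

```bash
python3 - <<'E'
from h import *
np.set_printoptions(precision=4,suppress=True)
s=snap("wrist");im=s["color"];p,R=toolR();u=p[2]-.0095
cv2.imwrite("pics/c3.png",cv2.resize(im[150:310,240:400],None,fx=3.7,fy=3.7,interpolation=cv2.INTER_CUBIC))
h=plane(s,[(286.7,182)],u+.008)[0];c=plane(s,[(322,251)],u+.028)[0]
print("hub in tool",R.T@(c-p),"hole in tool",R.T@(h-p),"dist",np.hypot(*(h-c)[:2]))
d=(h-c);a=np.arctan2(d[1],d[0]);print("platter x ang",a,"mod to flange -.401:",(-.401-a+np.pi/2)%np.pi-np.pi/2)
E
```

```text
hub in tool [ 0.0041  0.0012 -0.0185] hole in tool [ 0.0351 -0.0173  0.0015] dist 0.036085748272952474
platter x ang 2.800827455305355 mod to flange -.401: -0.060234801715561836
```

View pics/c3.png

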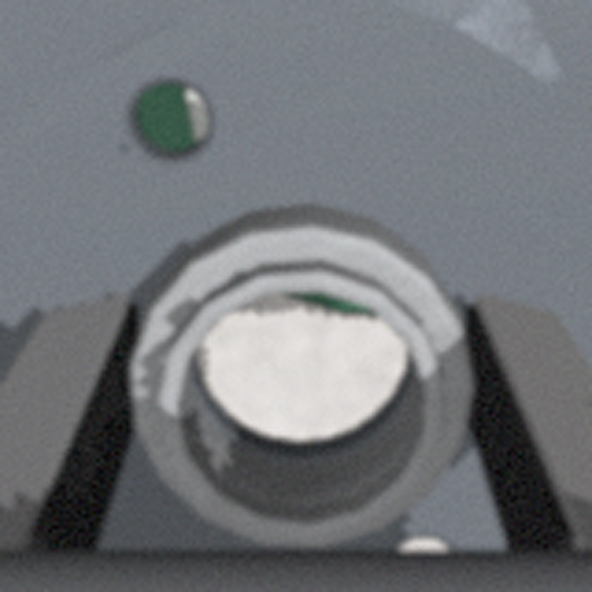

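In the tool's units: 0.02 m is 0.2, 0.0128 m is 0.128.

Call:
nudge_tcp --ticks "0.04 0.128 0.128 0 0;0.04 0.125 0.128 0.05 0;0.04 0 0 0.2 0;0.04 0 0 0.2 0;0.04 0 0 0.05 0;0.04 0 0 0 0;0.04 0 0 0 0;0.04 0 0 0 0"

```text
time: 8.57
tool_pos: [0.5205, 0.255, 0.1226]
ee_rot: [3.139, 0.001, 2.258]
wrist_force: [0.3, -0.4, -5.4]
width: 0.0475
finger_force: 30.0
```

```bash
python3 - <<'E'
from h import *
np.set_printoptions(precision=4,suppress=True)
P=[]
for i in range(4):
    s=snap('wrist','w4');p,R=toolR();P.append(p)
p=np.mean(P,0);print(p,R.T@(np.array([.519,.255,.1])-p))
im=s["color"]
t=s["extrinsics"];
# where spindle top / bore would be drawn
print(proj(s,[.519,.255,.102]),proj(s,p+[0,0,.0185]))
cv2.imwrite("pics/c4.png",cv2.resize(im[150:310,240:400],None,fx=3.7,fy=3.7,interpolation=cv2.INTER_CUBIC))
E
```

```text
[0.5205 0.2553 0.1226] [ 0.0007 -0.0014  0.0226]
[[317.7396 232.258 ]] [[320.0116 257.9787]]
```

View pics/c4.png

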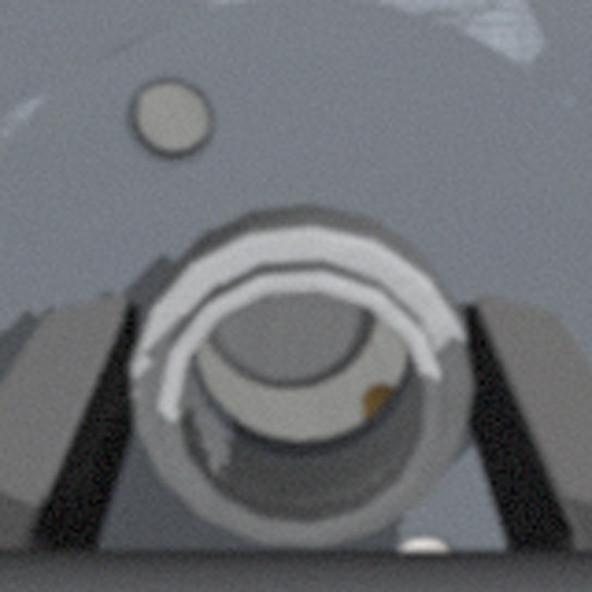

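Through the bore the spindle top's lower edge is at crop (288,385) and the bore's lower lip at (303,440), so the spindle sits slightly left of the bore.

```bash
python3 - <<'E'
from h import *
np.set_printoptions(precision=4,suppress=True)
s=snap('wrist');p,R=toolR();p=np.array([.5205,.2553,.1226])
f=lambda u,v,z:R.T@(plane(s,[(240+u/3.7,150+v/3.7)],z)[0]-p)
a=f(288,384,.098);b=f(304,441,p[2]-.0095);c=f(304,402,p[2]+.0185)
print("spindle",a+[.015,0,0],"bore low",b+[.0165,0,0],"bore top",c)
E
```

```text
spindle [ 0.0006 -0.0016  0.0246] bore low [-0.0015  0.0011  0.0095] bore top [-0.0001  0.001  -0.0185]
```

In the tool's units: 0.0012 m is 0.012, 0.008 m is 0.08.

Call:
nudge_tcp --ticks "0.04 0.012 -0.026 0 0;0.04 0 0 0 0;0.04 0 0 0.08 0;0.04 0 0 0.08 0;0.04 0 0 0.07 0;0.04 0 0 0.07 0;0.04 0 0 0.06 0;0.04 0 0 0 0;0.04 0 0 0 0;0.04 0 0 0 0"

```text
time: 9.65
tool_pos: [0.5168, 0.2546, 0.0848]
ee_rot: [-3.141, -0.0, 2.259]
wrist_force: [1.5, -0.5, -6.6]
width: 0.0476
finger_force: 30.0
```

```bash
python3 - <<'E'
from h import *
np.set_printoptions(precision=4,suppress=True)
P=[]
for i in range(4):
    s=snap('wrist','w5');o=robot.get_obs();P.append(np.r_[o["tool_pos"],o["wrist_force"],o["wrist_torque"]])
print(np.mean(P,0))
im=s["color"]
cv2.imwrite("pics/c5.png",cv2.resize(im[150:310,240:400],None,fx=3.7,fy=3.7,interpolation=cv2.INTER_CUBIC))
E
```

```text
[ 0.5168  0.2546  0.0851  1.3868  0.1786 -7.2048 -0.0441 -0.2395  0.0233]
```

View pics/c5.png

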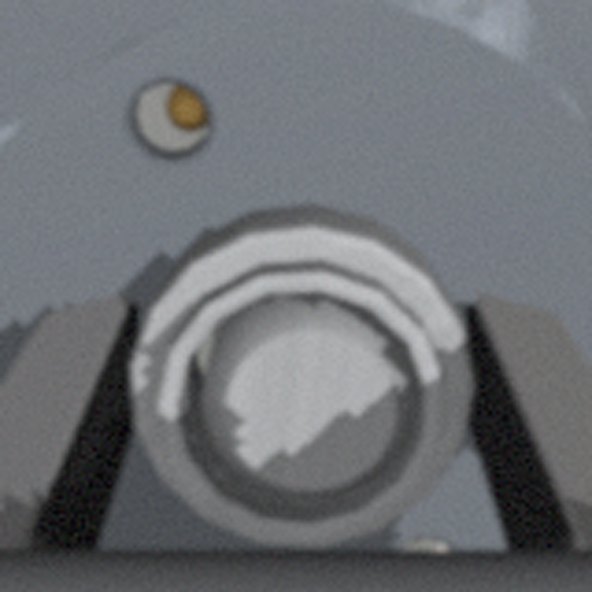

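The spindle is inside the bore, and the peg top is at crop (187,106) inside the hole centred at (172,119).

```bash
python3 - <<'E'
from h import *
np.set_printoptions(precision=4,suppress=True)
s=snap('wrist');p,R=toolR();p=np.array([.5168,.2546,.0851])
f=lambda u,v,z:R.T@(plane(s,[(240+u/3.7,150+v/3.7)],z)[0]-p)
h=f(172,119,p[2]-.0015);g=f(187,106,.067);c=f(304,402,p[2]+.0185);t=f(313,405,.102)
print("hole",h,"peg",g,"bore",c,"spintop",t)
E
```

```text
hole [ 0.0345 -0.0176  0.0015] peg [ 0.0337 -0.0169  0.0181] bore [-0.0005  0.0011 -0.0185] spintop [-0.0016  0.0023 -0.0169]
```

In the tool's units: -0.001 m is -0.01, 0.001 m is 0.01.

Call:
nudge_tcp --ticks "0.04 -0.01 0.01 0 0;0.04 0 0 0 0;0.04 0 0 0.06 0;0.04 0 0 0.06 0;0.04 0 0 0.05 0;0.04 0 0 0.02 0;0.04 0 0 0 0;0.04 0 0 0 0"

```text
time: 10.57
tool_pos: [0.5179, 0.2544, 0.0654]
ee_rot: [-3.141, -0.0, 2.259]
wrist_force: [0.4, -0.5, -5.3]
width: 0.0476
finger_force: 30.0
```

Call:
nudge_tcp --ticks "0.04 0 0 0.02 0;0.04 0 0 0.01 0;0.04 0 0 0 0;0.04 0 0 0 0"

```text
time: 10.9
tool_pos: [0.5182, 0.2545, 0.0629]
ee_rot: [3.141, -0.0, 2.259]
wrist_force: [-0.4, -1.1, -6.7]
width: 0.0477
finger_force: 30.0
```

Call:
nudge_tcp --ticks "0.04 0 0 0.01 0;0.04 0 0 0 0;0.04 0 0 0 0"

```text
time: 11.15
tool_pos: [0.5181, 0.2545, 0.0619]
ee_rot: [3.142, -0.0, 2.259]
wrist_force: [0.2, 0.4, -5.9]
width: 0.0474
finger_force: 30.0
```

Call:
nudge_tcp --ticks "0.04 0 0 0.01 0;0.04 0 0 0 0;0.04 0 0 0 0"

```text
time: 11.4
tool_pos: [0.5183, 0.2545, 0.0618]
ee_rot: [3.141, 0.0, 2.259]
wrist_force: [-3.0, -0.7, -0.5]
width: 0.0479
finger_force: 30.0
```

In the tool's units: -0.04 m is -0.4, -0.03 m is -0.3.

Call:
nudge_tcp --ticks "0.06 0 0 0.005 0;0.06 0 0 0 0;0.06 0 0 0 0;0.07 0 0 -0.03 0;0.07 0 0 -0.2 0;0.08 0 0 -0.3 0;0.094 0 0 -0.4 0;0.094 0 0 -0.4 0;0.094 -0.2 0 -0.3 0;0.094 -0.3 0 0 0;0.094 0 0 0 0;0.094 0 0 0 0"

```text
time: 12.4
tool_pos: [0.5507, 0.2151, 0.224]
ee_rot: [3.14, 0.0, 2.257]
wrist_force: [0.6, 0.7, -0.3]
width: 0.0941
finger_force: 0.0
```

```bash
python3 - <<'E'
from h import *
np.set_printoptions(precision=4,suppress=True)
s=snap('wrist','w6');im=s["color"];p,R=toolR()
c=proj(s,[.5182,.2545,.081])[0].astype(int);print(c,p)
x0=max(0,c[0]-100);y0=max(0,c[1]-90)
cv2.imwrite("pics/c6.png",cv2.resize(im[y0:y0+180,x0:x0+200],None,fx=3,fy=3,interpolation=cv2.INTER_CUBIC));print(x0,y0)
E
```

```text
[319 138] [0.5498 0.2157 0.223 ]
219 48
```

View pics/c6.png

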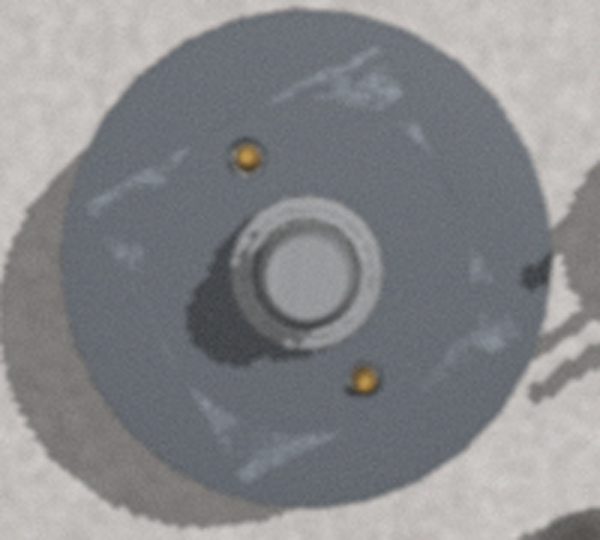

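Platter is home, released, with both brass pegs showing centred in their holes at (246,157) and (365,380) of the crop. Moving on to pliers and ring.

In the tool's units: -0.0354 m is -0.354, -0.013 m is -0.13.

Call:
nudge_tcp --ticks "0.094 0 0 0 0.1125;0.094 0 0 0 0.1125;0.094 0 0 0 0.1125;0.094 0 0 0 0.1125;0.094 -0.354 -0.13 0 0;0.094 -0.354 -0.13 0 0;0.094 -0.354 -0.13 0.05 0;0.094 -0.354 -0.13 0.1 0;0.094 -0.354 -0.13 0.12 0;0.094 -0.354 -0.13 0.12 0;0.094 -0.354 -0.13 0.12 0;0.094 -0.354 -0.13 0.12 0;0.094 0 0 0 0;0.094 0 0 0 0;0.094 0 0 0 0"

```text
time: 13.7
tool_pos: [0.5153, -0.0826, 0.1599]
ee_rot: [-3.141, -0.002, 1.809]
wrist_force: [0.2, 1.0, 0.8]
width: 0.0941
finger_force: 0.0
```

```bash
cat > m.py <<'E'
from h import *
np.set_printoptions(precision=4,suppress=True)
s=snap("wrist","w7");im=s["color"];hsv=cv2.cvtColor(im,cv2.COLOR_BGR2HSV)
p,R=toolR();print("tool",p,robot.get_obs()["ee_rot"])
print("expected px ring,pivot,jaw",proj(s,[[.576,.048,.028],[.46,-.042,.032],[.445,.025,.032],[.472,-.097,.032]]))
red=cv2.inRange(hsv,(0,120,70),(8,255,255))|cv2.inRange(hsv,(170,120,70),(180,255,255))
n,l,st,c=cv2.connectedComponentsWithStats(red)
for i in range(1,n):
    if st[i][4]>80: print("red",st[i],c[i])
wood=cv2.inRange(hsv,(8,60,110),(22,200,255));n,l,st,c=cv2.connectedComponentsWithStats(wood)
for i in range(1,n):
    if st[i][4]>150: print("wood",st[i],c[i])
dark=cv2.inRange(hsv,(0,0,0),(180,255,70));n,l,st,c=cv2.connectedComponentsWithStats(dark)
for i in range(1,n):
    if st[i][4]>60: print("dark",st[i],c[i])
E
python3 m.py
```

```text
tool [ 0.5157 -0.0823  0.1605] [ 3.1412 -0.0009  1.8105]
expected px ring,pivot,jaw [[426.6009  65.3907]
 [269.6589 138.0733]
 [268.3241  53.8056]
 [270.3495 201.1257]]
red [228 175  19  78 789] [236.9747 208.185 ]
red [ 286  178   19   95 1083] [294.9372 223.6427]
wood [ 389    0  115  104 5649] [449.9184  45.4072]
wood [410  51  32  33 778] [426.1517  66.3676]
wood [235 127  16  17 199] [241.9397 134.7236]
wood [  55  244   86   55 1427] [104.4366 264.2719]
wood [234 253  58  14 737] [263.5088 259.8765]
wood [303 252  21  15 274] [313.1569 259.1277]
wood [ 74 287  23  67 436] [ 81.1583 321.3945]
wood [420 361  41  18 318] [442.0943 373.2264]
dark [386  63  22  16 106] [398.4057  70.2925]
dark [409  75  54  30 210] [434.3571  90.2048]
dark [    0   131   640   269 44711] [331.302  330.7463]
dark [233 137  12  19 108] [237.5    147.6389]
dark [ 250  147   42  106 1250] [276.0168 190.2968]
dark [142 274  14  21  81] [148.7531 285.2963]
```

```bash
python3 - <<'E'
import cv2,numpy as np
im=cv2.imread("pics/w7.png");g=cv2.GaussianBlur(cv2.cvtColor(im,6),(3,3),0)
h="0123456789ABCDEFGHIJKLMNOPQ"
print("cols 375..460")
for v in range(36,102): print(v,"".join(h[g[v,u]//10] for u in range(375,461)))
print("cols 225..320 pliers, every 1 row, upper")
for v in range(34,180,2): print(v,"".join(h[g[v,u]//10] for u in range(225,315)))
E
```

```text
cols 375..460
36 IIIIIIIHHHHHIIIIIIHFDB9889CEFFFFFFFFFFFFFFFEEEEEEEEEEEEEEEEEEEEEEEEEEEEEEEEEEEEEEEEEEE
37 IJJIIIIIIIIIIIIIIIHFCA989BDEFFFFFFFFFFFFFFFFFFFEEEEEEEEEEEEEEEEEEEEEEEEEEEEEEEEEEEEEED
38 JJJIIIIIIIIIIIIIIHGECA88ACEFFFFFFFFFFFFFFFFFFFFEEEEEEEEEEEEEEEEEEEEEEEEEEEEEEEEEEEEEED
39 JJJIIIIIIIIIIIIIHHFDB989BDFFFFFFFFFFFFFFFFFFFFFEEFFEEEEEEEEEEEEEEEEEEEEEEEEEEEEEEEEEEE
40 IIIIIIIIIIIIIIIHHGECA88ACEFGGFFFFFFFFFFFFFFFFFFFFFFEEEEEEEEEEEEEEEEEEEEEEEEEEEDEEEEEEE
41 IIIIIIIIIIIIIIIHHFDB989BEFGGGFFFFFFFFFFFFFFFFFFFFEEEEEEEEEEEEEEEEEEEEEEEEEEEEEEEEEEEEE
42 IIIIIIIIIIIIIIIHGFCA88ACEFGGGGGGFFFFFFFFFFFFFFFEEEDDDDDDDDDEEEEEEEEEEEEEEEEEEEEEEEEEEE
43 IIIIIIIIIIIIIIIHGEB978BDEFFFGGGGGFFFFFFFFFFFFEEDCCCBBBBBBBCCDDEEEEEEEEEEEEEEEEEEEEEEEE
44 IIIIIIIIIIIIIIIHFCA889CEFFFFFGGGGFFFFFFFFFFEEDCBA9998888999ABCCDEEEEEEEEEEEEEEEEEEEEED
45 IIIIIIIIIIIIIIHGEB978ACEEFFFFFFFGGFGFFFFFEEDCA988877777777889AABDDEEEEEEEEEEEEEEEEEEEE
46 IIIIIIIIIIIIIIHFDA889BDEEEFFFFFFFFFGGFFFEDCA98777777777777777889BCDEEEEEEEEEEEEEEEEEEE
47 IIIIIIIIIIIIIIHFC988ACEEEEEFFEEEFFFFGFFEDBA8877777777777777777789ABDEEEEEEEEEEEEEEEEEE
48 III
[... 11098 characters left out ...]
CDEEEEEEEDB976555555555555555555555
166 5556666666567ACDEEEEEEEDB855444444455566554444444444447ADEEEEEEEECA86665555555555555555555
168 5555566666679CDEEEEEEEDC96555555556666666654444444444458BDEEEEEEEDC97655555555555555555566
170 555566665668BDEEEEEEEDCA765666666666666666554444444443469CDEEEEEEEDB8665555555555555555555
172 55555666667ACDEEEEEEEDB8656666556666666666555444444443347ADEEEEEEEDCA865555555555555555555
174 66555666678ABCCCDDEEDC975566656666666666566544444444433458BDEEEEEEEDB975555555555555555555
176 66555666678888889ACDCA7666666666666666665555544444444333469CDEDDDDDCCA76555555555555555555
178 555665567788887789ABA86555556556666666666655554444444333457ACCB999999976555555555555555555
```

```bash
python3 - <<'E'
from h import *
from bench import robot
np.set_printoptions(precision=4,suppress=True)
s=snap("wrist");im=s["color"];p,R=toolR();print(p)
im=cv2.imread("pics/w7.png");g=cv2.GaussianBlur(cv2.cvtColor(im,6),(3,3),0)
h="0123456789ABCDEFGHIJKLMNOPQ"
for v in range(102,124): print(v,"".join(h[g[v,u]//10] for u in range(395,461)))
T=lambda px,z:(plane(s,px,z)-p)@R-[0,.0012,0]   # tool frame, bias removed
print("pivot",T([(264.7,138.5)],.036),"tipgap",T([(266.7,50)],.036),"tip end",T([(266.6,42)],.036))
hsv=cv2.cvtColor(im,40);red=cv2.inRange(hsv,(0,120,70),(8,255,255))|cv2.inRange(hsv,(170,120,70),(180,255,255))
n,l,st,c=cv2.connectedComponentsWithStats(red)
for v in range(182,240,8):
    L=np.where(red[v,220:262])[0]+220;Q=np.where(red[v,270:320])[0]+270
    if len(L) and len(Q): print(v,L.min(),L.max(),Q.min(),Q.max(),T([(L.min(),v),(Q.max(),v)],.036)[:,:2].ravel())
# ring: radial profile edges about guess, in tool frame at z .028
c0=np.array([425.5,66.])
def edges(lo,hi,rad,sgn,thr):
    P=[]
    for a in np.arange(lo,hi,4):
        d=np.array([np.cos(np.radians(a)),np.sin(np.radians(a))]);r=np.arange(rad[0],rad[1],.25)
        q=(c0+r[:,None]*d).astype(np.float32);w=cv2.remap(g,q[:,:1],q[:,1:],1)[:,0].astype(float)
        i=np.where(sgn*(w-thr)>0)[0]
        if len(i): P.append(q[i[0]])
    return np.array(P)
def circ(P):
    A=np.c_[2*P[:,:2],np.ones(len(P))]
    for _ in range(4):
        x=np.linalg.lstsq(A,(P[:,:2]**2).sum(1),rcond=None)[0];rr=np.sqrt(x[2]+x[:2]@x[:2]);e=abs(np.hypot(*(P[:,:2]-x[:2]).T)-rr);k=e<2.5*np.median(e)+1e-5;P=P[k];A=A[k]
    return x[:2],rr,np.median(e),len(P)
print("inner",circ(T(edges(-190,35,(8,25),-1,105),.028)))
print("outer",circ(T(edges(-160,30,(19,30),1,105),.028)))
E
```

```text
[ 0.516  -0.0821  0.1608]
102 IIIIIHGFEEDCCCCCCCCBBBBB9866677789ABCCCCCCCCCCCCBBBBAA987665555556
103 IIIIIIHHGGFEEEDCCCBBBBBBA97767789ABCCCCCCCCCCCCCCBBBBBAA9876555555
104 IIIIIIIIHHHGGGFECCCBBBBBBA987789ABCCCCCCCCCCCCCCCBBBBBBBBA98877778
105 IIIIIIIIIHHHHHGEDCCCBBBBBBB9889ABCCCCCCCBBCCCCCCCBBBBBBBBBBBCBBBBC
106 IIIIJJIIIHGGGGFEDCCCBCCCBCBBAAABBCCCCCCCBBCCCCCCCCBBBBBBBCDEFGGGGG
107 IIIJJJIIHGFEEEEDCCCCCCCCCCCBBBBBBBCCCCCCBBBBBCCCCCCBCCCCCCEGHIIIII
108 IIIJJJJIHFECCCCCCCCCDDDDCCCBBBBBBBCCCCCCBBBBBCCCCCCCCCCCCDFHIIIIII
109 IIJJJJJIHFDCBCCCCCCDEFFEDCCBBBBBBCCCCCCCCCBBCCCCCCCCCCCCCEGHIIIIII
110 IIJJJJIIGECBBBCCCDEFGHHGECCBBBCCCCCCCCCCCBBBBBCCCCCCCCCCDEGIIIIIII
111 IIJJJJIIGEDCBBBCDEGHHIIHFDCBBCCCCCCCCCCCCCBBBBBCCCCCCCCCEFHIIIIIII
112 IIIJJIIIHFECBBCDEGHIIIIHFEDDCCCCCCCBBBBCCCBBBBBBCCCCCCCDEGIJJJJIII
113 IIIIIIIIHGECBBCDFHIIIIIHHGGFFEEDDCCCBBBCCBBBBBBBBCCCCCCDFHIJJJJIII
114 IIIIIIIIHFDCBBCDFHIIIIIIIIHHHHGGFEEDCBBBBBBBBBBBBBBCCCDEGIJJJJIIII
115 IIIIIIIIHFDBBBCDFHIIIIIIIIIIIIIHHGFECBBBBBBBCBBBBBBBCCDFHIJJJIIIII
116 IIIIIIIIGECBBBCDEGHIIIIIIIIIIIIIIIHEDCBBBBBCCCCBBBBBBCEGIJJJJIIIII
117 IIIII
[... 534 characters left out ...]
1233 -0.045   0.1248]] tip end [[ 0.1293 -0.0449  0.1248]]
182 220 243 287 296 [ 0.0144 -0.0905  0.0142 -0.0231]
190 226 248 286 316 [ 0.0071 -0.0856  0.0069 -0.0054]
198 222 252 287 303 [-0.0001 -0.0896 -0.0003 -0.0171]
206 220 261 273 312 [-0.0075 -0.0919 -0.0077 -0.0091]
214 230 255 289 299 [-0.015  -0.0834 -0.0151 -0.0209]
222 229 252 289 312 [-0.0225 -0.0848 -0.0227 -0.0092]
230 232 240 290 316 [-0.0301 -0.0825 -0.0303 -0.0056]
238 234 239 270 315 [-0.0378 -0.0811 -0.038  -0.0066]
inner (array([0.1104, 0.0873]), np.float64(0.01334748343430963), np.float64(0.00012226127485976714), 45)
outer (array([0.1113, 0.0886]), np.float64(0.018690546361667348), np.float64(8.617622616039974e-05), 31)
```

```bash
python3 - <<'E'
from h import *
np.set_printoptions(precision=4,suppress=True)
s=snap("wrist");p,R=toolR()
p=np.array([.5158,-.0822,.1604])
T=lambda px,z:(plane(s,px,z)-p)@R-[0,.0012,0]
e=T([(399,92),(421.5,102.5)],.028);c=np.array([.1111,.0883])
m=e.mean(0)[:2];d=m-c;l=(e[1]-e[0])[:2];print("lug ends",e[:,:2],"mid dist",np.hypot(*d),"gap ang",np.arctan2(d[1],d[0]),"perp",np.arctan2(l[1],l[0])+np.pi/2, np.hypot(*l))
im=cv2.imread("pics/w7.png");hsv=cv2.cvtColor(im,40);red=cv2.inRange(hsv,(0,120,70),(8,255,255))|cv2.inRange(hsv,(170,120,70),(180,255,255))
n,lab,st,cc=cv2.connectedComponentsWithStats(red);k=[i for i in range(1,n) if st[i][4]>700]
for v in range(180,252,8):
    u=[np.where(lab[v]==i)[0] for i in k]
    if all(len(x) for x in u): print(v,[ (x.min(),x.max()) for x in u],T([(x.mean(),v) for x in u],.038)[:,:2].ravel())
# block front edge: line of dark stripe
E
```

```text
lug ends [[0.091  0.0668]
 [0.0823 0.0867]] mid dist 0.02704385836782691 gap ang -2.6993209399425693 perp 3.5540253690427317 0.021736609814826835
180 [(np.int64(234), np.int64(242)), (np.int64(287), np.int64(294))] [ 0.0164 -0.0735  0.0163 -0.0273]
188 [(np.int64(233), np.int64(245)), (np.int64(286), np.int64(297))] [ 0.0093 -0.073   0.0092 -0.0266]
196 [(np.int64(232), np.int64(243)), (np.int64(287), np.int64(299))] [ 0.002  -0.0747  0.0019 -0.0254]
204 [(np.int64(230), np.int64(243)), (np.int64(287), np.int64(299))] [-0.0053 -0.076  -0.0054 -0.0255]
212 [(np.int64(231), np.int64(242)), (np.int64(288), np.int64(299))] [-0.0126 -0.0765 -0.0127 -0.0252]
220 [(np.int64(230), np.int64(241)), (np.int64(289), np.int64(301))] [-0.0201 -0.0778 -0.0202 -0.024 ]
228 [(np.int64(229), np.int64(240)), (np.int64(290), np.int64(301))] [-0.0276 -0.0791 -0.0278 -0.0237]
236 [(np.int64(234), np.int64(239)), (np.int64(291), np.int64(302))] [-0.0353 -0.0778 -0.0354 -0.0229]
244 [(np.int64(235), np.int64(238)), (np.int64(291), np.int64(302))] [-0.043  -0.0782 -0.0431 -0.0231]
```

The manual's scale: shifts go in units of 100 mm. Converting my numbers, 0.03 m is 0.3, -0.026 m is -0.26.

Call:
nudge_tcp --ticks "0.094 -0.014 -0.26 0 0;0.094 -0.013 -0.26 0 0;0.094 0 0 0.2 0.052;0.094 0 0 0.3 0;0.094 0 0 0.3 0;0.094 0 0 0.3 0;0.094 0 0 0.2 0;0.094 0 0 0.1 0;0.094 0 0 0 0;0.094 0 0 0 0;0.094 0 0 0 0"

```text
time: 14.77
tool_pos: [0.4674, -0.0988, 0.0224]
ee_rot: [3.138, 0.002, 1.758]
wrist_force: [0.4, -0.0, -0.2]
width: 0.0941
finger_force: 0.0
```

```bash
python3 -c "
from h import *
np.set_printoptions(precision=4,suppress=True)
p0=np.array([.5158,-.0822,.1604]);c,q=np.cos(1.8105),np.sin(1.8105)
X=np.array([c,q,0]);Y=np.array([q,-c,0])
t=p0-.0027*X-.052*Y;t[2]=.0145
p,R=toolR();print(t,p,R.T@(t-p))
s=snap('wrist','w8')
print('gap',p0+.0915*X+.0794*Y,'ring',p0+.1111*X+.0883*Y)"
```

```text
[ 0.4659 -0.0972  0.0145] [ 0.4674 -0.0988  0.0224] [ 0.0019 -0.0012  0.0078]
gap [0.5712 0.0255 0.1604] ring [0.5752 0.0467 0.1604]
```

In the tool's units: 0.0018 m is 0.018, -0.0012 m is -0.012.

Call:
nudge_tcp --ticks "0.094 0.018 -0.012 0.04 0;0.094 0 0 0.035 0;0.075 0 0 0 0;0.062 0 0 0 0;0.062 0 0 0 0;0.062 0 0 0 0;0.0545 0 0 0 0;0.0545 0 0 0 0;0.0545 0 0 0 0;0.0545 0 0 0 0"

```text
time: 15.65
tool_pos: [0.4643, -0.0974, 0.013]
ee_rot: [3.141, 0.0, 1.757]
wrist_force: [-0.0, -1.7, 0.1]
width: 0.0549
finger_force: 10.4
```

In the tool's units: -0.02 m is -0.2, -0.01 m is -0.1.

Call:
nudge_tcp --ticks "0.0545 0 0 -0.1 0;0.0545 0 0 -0.2 0;0.0545 0 0 -0.2 0;0.0545 0 0 -0.1 0;0.0545 0 0 0 0;0.0545 0 0 0 0"

```text
time: 16.15
tool_pos: [0.4644, -0.0972, 0.0732]
ee_rot: [3.141, 0.0, 1.757]
wrist_force: [0.6, -0.2, -1.9]
width: 0.0548
finger_force: 9.7
```

```bash
python3 - <<'E'
from h import *
s=snap("wrist","w9");im=s["color"];g=cv2.GaussianBlur(cv2.cvtColor(im,6),(3,3),0)
p,R=toolR();print(p)
h="0123456789ABCDEFGHIJKLMNOPQ"
for v in range(0,250,5): print(v,"".join(h[g[v,u]//10] for u in range(250,394,2)))
hsv=cv2.cvtColor(im,40);red=cv2.inRange(hsv,(0,120,70),(8,255,255))|cv2.inRange(hsv,(170,120,70),(180,255,255))
n,l,st,c=cv2.connectedComponentsWithStats(red)
for i in range(1,n):
    if st[i][4]>200:
        print("red",st[i])
        for v in range(st[i][1]+5,st[i][1]+st[i][3],25):
            x=np.where(l[v]==i)[0];print(v,x.min(),x.max())
E
```

```text
[ 0.46363116 -0.09694757  0.0721801 ]
0 KKKLLLKKKKLLKKKKLLLLLKKKKIHFDFGGGGGIKGGGGGGEEIIKKKKKKKLKKKKLLKKKLLLLKKKK
5 LLLLLLKKKKKKKKKLLLLKKKKKJHGEEGGGGGGJKHGGGGGFEHHJKKKKKKLLLLLLLKKKLLLLLLKK
10 LLLLLLLLKKKLLLKKKLLLLKKLKHGGGGGGGGGJKHGGGHHHHGHJLKKKLLLLLLLLLLKKLLLLLLKK
15 LLLLLLLLLLLLLKKKKLLLLLLLKHGGGGGGGGHKKHGGGHHGHHHJKKKKKKKKKLLLLKKKKKKLLKKK
20 LLLLLLLLLLLLLLLLLLLLLLLLJHGGGGGGGGHKKIGGGHGGHGHIJJJKKKKKKKKKKKKKKLLLLLKL
25 LLLLLLLLLLLLLLLLLLLLLLLLJHGGGGGGGGHKLIGGGGHHHHHIKKKKKKKKKKKKKLKKKKKKKKLL
30 LLLKKKKLLLLLLLLLLLLLLLKLJGGGHGGGHGHKKIGGHHGGHHHIKLLLLLLKKKKKKKLKKKKKKKLL
35 LLLLLLLLLLLLLLLLLLLLLLLKIHGGGGHGGGIKLKGGHGHGHHGHKLLLLLLLLKKKKKKKKKKKKKKL
40 LLLLLLLLLLLLLLLLLLLLLLLKIGGGGGGGGGJLLKHGGHHGHHHHJKLLLKKLLLLLLKKKKJKKKKLL
45 KKKLLLLLLKKKKKLKLLLLLLLKIGGGGGGGGHKLLKHGGHHGGHGHJLLKKKKKKKKLLLLLKJJJKKKK
50 LKKLLLLLLLLLLLLLLLLLLLLKHGGGHGGGGHKLLLHGGGHGGGHHJLLKKKKLLKKKLLLLLKKKKKKL
55 KKKKKKKLLLLLLLLLLLLLKKKKHGHGGGGHGHKLLLIGGHHGGHGHJKKKKKLLKKKLKKKKKKKKKKKL
60 LLKKLLLLLL
[... 2462 characters left out ...]
8ADFB54444456667677766666677666666666AFEA889989A766666666
225 A6544444688899988CD6444444456777777666666676666666667CD88899989766666666
230 C656776667899998886444444444677777766666677666666666668789998889BA987666
235 CCCCCB9866889998765554444444466677776666677666666666655789998877ACCCCCCC
240 CCCCCCA64789998876565544444445677776666676766666666665578899987559CCCCCC
245 CCCCC95247899988755665444444445777766666667766666666655678999875248BCCCC
red [ 263  217   26   83 1614]
222 270 283
247 266 287
272 265 284
297 264 282
red [ 354  217   25   82 1558]
222 360 373
247 356 377
272 358 377
297 361 377
red [262 337  18  41 646]
342 263 278
367 262 276
red [364 337  17  42 621]
342 364 379
367 366 380
```

```bash
python3 - <<'E'
from h import *
np.set_printoptions(precision=4,suppress=True)
s=snap("wrist");p,R=toolR()
for dz in(.0185,.0225,.0245): print(dz,(plane(s,[(320.6,144.5)],p[2]+dz)-p)@R)
X=np.array([np.cos(1.8105),np.sin(1.8105)]);Y=np.array([X[1],-X[0]]);p0=np.array([.5158,-.0822])
gap=p0+.0915*X+.0794*Y;print("gap",gap)
for a in(1.545,1.383):
    d=np.array([np.cos(a),np.sin(a)])
    for L in(.127,):print(a,"tcp",gap-L*d)
print(p,robot.get_obs()["joint_positions"])
E
```

```text
0.0185 [[ 0.0554  0.0009 -0.0184]]
0.0225 [[ 0.0557  0.0009 -0.0224]]
0.0245 [[ 0.0558  0.0009 -0.0244]]
gap [0.5712 0.0255]
1.545 tcp [ 0.5679 -0.1014]
1.383 tcp [ 0.5475 -0.0992]
[ 0.4632 -0.0968  0.0716] [-0.326  -0.0146  1.746   0.0001  1.4126 -0.5121]
```

Call:
nudge_tcp --ticks "0.0545 0 0 0 0.106;0.0545 0 0 0 0.106;0.0545 -0.006 0.13 0 0;0.0545 -0.006 0.261 0 0;0.0545 -0.006 0.261 0 0;0.0545 -0.005 0.261 0 0;0.0545 0 0.13 0 0;0.0545 0 0 0.12 0;0.0545 0 0 0.15 0;0.0545 0 0 0.1 0;0.0545 0 0 0 0;0.0545 0 0 0 0"

```text
time: 17.25
tool_pos: [0.5663, -0.1017, 0.0338]
ee_rot: [-3.137, -0.001, 1.545]
wrist_force: [-0.1, -0.0, -0.9]
width: 0.0545
finger_force: 9.8
```

```bash
python3 - <<'E'
from h import *
np.set_printoptions(precision=4,suppress=True)
P=[]
for i in range(3):
    a=snap("scene","s1");b=snap("side","d1");p,R=toolR();P.append(p)
p=np.mean(P,0);print(p,R.T@(np.array([.5679,-.102,.010])-p))
gap=np.array([.5712,.0255,.028]);tip=p+R@[.1276,0,-.0185]
h="0123456789ABCDEFGHIJKLMNOPQ"
for n,s in(("scene",a),("side",b)):
    q=proj(s,[gap,tip,[.5752,.0467,.028],p+R@[.0556,0,-.0185]]);print(n,q)
    g=cv2.cvtColor(s["color"],6);u,v=q[0].astype(int)
    print(u-35,v-22)
    for y in range(v-22,v+20): print("".join(h[k//10] for k in g[y,u-35:u+40]))
E
```

```text
[ 0.5687 -0.1023  0.0367] [ 0.0003 -0.0008  0.0267]
scene [[339.2216 239.4275]
 [339.4753 232.3659]
 [347.1515 237.142 ]
 [313.7604 243.491 ]]
304 217
IIIIIIIIIHHHHIIHIHHHHIIHIIIHHIHHHHHHIHIHHHIHHHHHHHHHHHHGEBBABBBBBBBBBBABAAA
HIIIIIIIIIHHHIHHHHIIHIIHHHIHHHIHHHIIIIHIHHHHHIIHHHHHHHHHGEBAABBABBBBBABBBAA
FIIIIHIIIIIIHHIHHHHIIIIIHHHIHHIHHIHIHHHHHHHHHIHHHHHHHHHHHHEBAAABBBBBBABBBBB
BGHHHHHIHHHHHHIIHHHIIIHHHIHHIHHIHHHIHHIHIIIHHHHHHHHHHHHHHHGEBBAAABABBBABBAB
8CGIIHIHHHHHIIIIHHHIHIIIIIHHIHIHHIHIHHHHIIHIHIHHHHHHHHHHHHHGEDCBBAABBBBBBAA
58DHIIIIIIIHHHHIIIHHIHHHIHHIIHHHHHIIIIIIIIHIHHHHHHHHIHHIHHIHHGFDCBBABAABBBB
56BFIHIIIIHHHHHHIIHHHHIHHHHIIHHIHIIIHHHIIIHHHHHHHHHHHIHHHHHHHHHGFDBBCBBBBBA
558CGHHIIIIHHHHIHHHHHHIIHHHIHHIHIIIHIHIIHHHHHHHHIHHIIHHHHHHHHHIHHGFFEFFECCB
4568CEGHIHHHHHIIHHHHHIHHHHHHHIIIHIHHHHHHHIHHHHIIIIHHHGGGGGHHHHHHHHHHHHHHFEF
54557ACGIIHHHHHHHHHHHIIHHHHHIIIHIIIHHHHHHIIHHIHIHGGGFEDEEFGHHHHHHHIHIIIIIHH
5444568DGIHIHHHHHHHHHIHHIHHHHIIIIIIIIHIHHHHHH
[... 4976 characters left out ...]
998788875567ACFF
IIIIIIJJIIIIIIIIIIJIIIIHGDBBBBBBBBBCEHHGFEDEHIIIGECA999889999989998878889BC
IIIIIIIIIIIIIJJIIIJJIJIIHGCBBBBBBBBDGIIIIGDDFHJIIHFCB998789AA99A9AAAA977789
IIIIIJIJIIIIIIJIJIJJJJIIIHECBCDDDBBEHIIIIIGDEHIIIIHGDB98789A999AABDEDB98677
IIJIIIIIJJJIJJJJIIJJJIIIIIGEDEGGFDCDHIJIIIHFFHIIIIIHGDA9989A9AAAABEHHGEB866
IIIIIIIIIIIJJJJIIJIJIIIIIIIHHHIIGECDEHIIIIIHIIIIIIIIHFCA99999999ACFHIIHFC97
IIIIIIJIIIIJIIIIJIIIIIIIIIIIIIIIHGEDDFIIIIIHHIIIIIIIIHEA9999999AADGIIIIIGEB
IIIIIIJJJJJJIIIIIIIIIIIIIIJJIIIIIIHGEFHIIHGEEGHIIIIIIIGDA99A9999ADGIIIIIIHF
IIIIIIJJJIIIIIIIIIJIIIIIIIIIIIIIIIIIHHIIHFFEDDEGHIIJIIIGDA9A99A9ADGHIIIIIIH
IIIIIIIJIIIIIIJIIIIIIIIIIIIIIIHIIIIIIIIIHFEFFDCCEGIIIIIIFB9999AAADGIIIJIJJI
```

Call:
nudge_tcp --ticks "0.0545 0 -0.008 0.06 0;0.0545 0 0 0.06 0;0.0545 0 0 0.05 0;0.0545 0 0 0.04 0;0.0545 0 0 0.03 0;0.0545 0 0 0 0;0.0545 0 0 0 0;0.0545 0 0 0 0"

```text
time: 18.22
tool_pos: [0.5677, -0.1022, 0.012]
ee_rot: [3.141, -0.0, 1.545]
wrist_force: [0.9, -0.5, -2.0]
width: 0.0544
finger_force: 9.8
```

In the tool's units: 0.002 m is 0.02, 0.0025 m is 0.025.

Call:
nudge_tcp --ticks "0.0545 0 0 0.02 0;0.0545 0 0.02 0 0;0.0545 0 0.02 0 0;0.0545 0 0.025 0 0;0.0545 0 0 0 0;0.0545 0 0 0 0"

```text
time: 18.72
tool_pos: [0.5744, -0.1024, 0.01]
ee_rot: [3.141, -0.0, 1.545]
wrist_force: [-1.1, 0.9, -1.9]
width: 0.0547
finger_force: 9.8
```

```bash
python3 - <<'E'
from h import *
np.set_printoptions(precision=4,suppress=True)
a=snap("scene","s2");b=snap("side","d2");p,R=toolR();print(p)
h="0123456789ABCDEFGHIJKLMNOPQ"
for n,s in(("scene",a),("side",b)):
    q=proj(s,[p+R@[.1276,0,-.0185],p+R@[.1276+.0215,0,-.0185]]);print(n,q)
    g=cv2.cvtColor(s["color"],6);u,v=q[1].astype(int)
    print(u-25,v-15)
    for y in range(v-15,v+18): print("".join(h[k//10] for k in g[y,u-25:u+25]))
E
```

```text
[ 0.5741 -0.1023  0.0099]
scene [[340.4787 240.9835]
 [347.7765 237.7533]]
322 222
HHHIHIIIHIIIHHIIIIHHHHIIHHHHHHHHHHHIHHHHHHHGEDBBAB
HHHHHIHHHHIHIIHIIIIHHHIIHHHHHHHHHHIIIHHIHHHHHGFDCC
HHHIIIHHIHHHHIHHIHHHIHIHHHIIIIHHHIHIHHHHHHHHHIHGFE
HHHHIHHHHHHHIIIIHHHHHIIHHHHHHHIIHHHHGGGGHHHHHHHHHH
HHIIIIHIHIIIIIIIHIHHHHHHIHHIIIIHGGGEDEEFGHHHHHIIHH
HHIIHIHHHHHHIIIHIHIIIHHHHHHHGHGGEEDDCCDEFHHHHHIHHH
IIIHHIHHHHIHIIIIHIIHHHHHGHGFEEEEDDDCCCDDFGIHHHHHHH
HHHHHHHIIIHHIHHIHHHGGGGFFFFEDDDDEDDDCCCDEFHIHIIIHH
HIHHHHHIIHHHHHHIHHFEEEEEEEEEEDDDDDDDCCCCDEHIIIHHHH
IIHHHHHIHIHIIIIHHGDDDDDDDEEEEDDDDDDDDDCCDDFIIIIIHH
IIIHHHHHHHHHIIIIHFBCDDBBBCCCCDDDDDDDDDDCDDFHIIIIHH
IIIHHHHHHHHHIIIIIFAABA9877889BDDDDDDDDDDCCDGHHHIHH
IHHHHHIIHHHHIIIIHFA88887877778ADDDDDDDDCDCDFHIIHHH
HHHHHHIIIHHHHHIHHF9689ABBBA9878ACDDDDDDDCCCDGHIHHH
HHHHHHHIHHHHHHGEDC878BDDDDDCB878BDEDDDDDDCCCFHHHHI
HHHHHHIIIIHGFFDA88778BDEEEEDDA77ADDDDDDDDDDDDFGHHH
HHHHHHIIHHFDBA9876678ADDDEEDDB87ADDEDDDDDCDCCEGHHH
HHHHHHIIHHEB
[... 1842 characters left out ...]
ADFFFEDB8ACDEEDDCA7655555555555455555
IIIIIIIHGC8778BEEEEEC88ABCCBA986544555555555555555
IIIIIIIIHFB8779BDEEECA8788888666545555555545554555
IIIIIIIIIGDA8779BDDDDB9776677667754556655555555555
IIIIIIIIIIGDA7779BCCBA8888666667764456765555545545
IJIIJIIIIIIGC8777899888888766667876545555554455555
IIIJIIIIIIIHDA877788888888777788988654455554555545
IIIIIJIIIIIIGDA877888888888899AAA99875444545555555
IIIIIIIIIIIIIGDB988888888999ABBBAA9987653444555555
IIIIIIIIIIIIIIHFB8888889AABBBBBBBBA988865445555555
IIIIIIIIIIIIIIIHDA88999ABBBBBBBBCCA988987544445655
IIIIIIIIIJIIIIIIGDAAABABBBBBBCDEFEB998998764444555
JIIIIIJJIIIIIIIIIGDBBBBBBBBBCEGHGFCA99999986444455
IIIIIIJJIIIIJIJIIHFCBBBBBBBBDFGHFFDBA9999998655345
```

Call:
nudge_tcp --ticks "0.05 0 0 0 0;0.047 0 0 0 0;0.044 0 0 0 0;0.041 0 0 0 0;0.038 0 0 0 0;0.035 0 0 0 0;0.032 0 0 0 0;0.029 0 0 0 0;0.026 0 0 0 0;0.026 0 0 0 0;0.026 0 0 0 0;0.026 0 0 0 0"

```text
time: 19.82
tool_pos: [0.5739, -0.1026, 0.0098]
ee_rot: [-3.141, 0.0, 1.545]
wrist_force: [-1.7, -1.4, -1.3]
width: 0.0304
finger_force: 29.9
```

```bash
python3 - <<'E'
from h import *
np.set_printoptions(precision=4,suppress=True)
a=snap("scene","s2");b=snap("side","d2");p,R=toolR();print(p)
h="0123456789ABCDEFGHIJKLMNOPQ"
for n,s in(("scene",a),("side",b)):
    q=proj(s,[p+R@[.1276,0,-.0185],p+R@[.1276+.013,0,-.0185]]);print(n,q)
    g=cv2.cvtColor(s["color"],6);u,v=q[1].astype(int)
    print(u-25,v-15)
    for y in range(v-15,v+18): print("".join(h[k//10] for k in g[y,u-25:u+25]))
E
```

```text
[ 0.5739 -0.1026  0.0098]
scene [[340.349  240.9878]
 [344.775  239.0302]]
319 224
IIHHHHIIHHHHIIIHHIHIIHHHHIHHHIHHHHHHIIHHHHHHHHHIHH
HHHHHHIIHHHHHHIIHIIHHHHHHHIHHHIIIIHHHHHGGGHHHGHHHI
HHHHHHIIHIHHIIIIIIHHHHHHIIHHHHIIIIHGGGFEEEFGGHHHHI
HHHHHHHHHIHHHHHIIIHIIIIHHHHIHHHGHGFEEDDCCDEGHHHHHH
HHHHHIHHHIIHHHHHIIHIIIIHHHHGHGFFFEEEDDCCCDEFGHIIHH
HHHHHHIHHHIHIHHHIIHHIHGGGGGFFFEDDDDDDDDDCCDEFGIIII
HHIHHHHHHIIIIHHHHHHIHFEDEEDEEEEDDDEDDEDDCCCDEGIIII
HHIHHIIHHHHIIIIIIIHHGDCCBBBBCCDEEEDDDDDCCCCDDFHIHI
HIIIIIHHHHHHIIIIIHGGEB99878889BCDEDDDDEDDDCDDFHHII
HIIIIIHHHHHHHHIHGECCC97788877689BCEDDDDDDCCCCEFHII
IIIHIHHHHHIHHHGDB9789779ABBBA87789CDDDDDDDDCCCFHHH
IIHHHHHHHHIHHGD97666667ADDDDDBA868ADDDDDDDDCCCDGHH
IIIHHHHHIIHHGEC87678667ADDEDDDDB878BDDDDDCDDDCDFGH
IIIHHHHHIIHGECCA889A9779BDDEEDEDB77ADDDDDCDDCDCDFG
IHIHHHHHHGFFDCCB9ABBA977ADDDDEDDB879CEDEDDDDCDCDDG
HHHHHHHGFFEEDCAAAABAA9779CDDEEEDB989BEDDDDCDCDDCDE
EGIHHGFFEDDCCAAABBABBA878BDDDEEDC989CDDEDDDDDDDCCE
AEHHGFED
[... 1846 characters left out ...]
BDEDC989ABBA9988875555655545455544555
IIIIIIIGDA8789BDDCA7678888888875455555555555555555
IIIIIIIIGDA8779BCBA8766678899875445666545555555555
IJJIIIIIIGC87789A9987766679BBA98644555455555545555
JIJIIIIIIHDA877798887666679CDDCA865444555545554555
IIIJIIIIIIGDA87888888767679ACDDCA86544455555545445
IIIIIIIIIIIGDB98988878899899ABCCA98764445455554455
IIIIIIIIIIIIHFB8888899AAAAAA99AAA98876444455555555
IIIIIIIIIIJIIHEA8999AABBBBBABAAA987888654445665445
IIIIIIIIJIIIIIGCAAAABBBBBBBCDDDCA98899875444555555
IIIIJJJJIJJIIIHGDBBBABBBCBCEHHHGEBA999998644455555
IIIIJJIIIIIIIIIHFCBBBBBCDDEHIIIIGECBA9999865445555
IIIIJIIIIIJJJIIIHECBCCCCFFGHIIIIIHFDBA999987544445
JIIJJJJIIJJJJIIIIGEDEFEDDDFHIIIIIIIGEBA99999865444
```

The manual's scale: shifts go in units of 100 mm. Converting my numbers, -0.02 m is -0.2, -0.015 m is -0.15.

Call:
nudge_tcp --ticks "0.026 0 0 -0.04 0;0.026 0 0 -0.08 0;0.026 0 0 -0.12 0;0.026 0 0 -0.15 0;0.026 0 0 -0.2 0;0.026 0 0 -0.2 0;0.026 0 0 -0.2 0;0.026 0 0 -0.15 0;0.026 0 0 -0.06 0;0.026 0 0 0 0;0.026 0 0 0 0;0.026 0 0 0 0"

```text
time: 20.92
tool_pos: [0.5735, -0.102, 0.1287]
ee_rot: [-3.14, -0.001, 1.545]
wrist_force: [-0.4, -0.6, -2.3]
width: 0.0305
finger_force: 29.8
```

```bash
cat > look.py <<'E'
from h import *
np.set_printoptions(precision=4,suppress=True)
w=snap("wrist","w10");a=snap("scene","s3");b=snap("side","d3");p,R=toolR();print(p)
h="0123456789ABCDEFGHIJKLMNOPQ"
g=cv2.GaussianBlur(cv2.cvtColor(w["color"],6),(3,3),0)
for v in list(range(0,40,8))+list(range(120,170,3)): print(v,"".join(h[k//10] for k in g[v,270:372:2]))
for n,s in(("scene",a),("side",b)):
    q=proj(s,[p+R@[.0556,0,-.0185],p+R@[.1406,0,-.0185]]);print(n,q)
    g=cv2.cvtColor(s["color"],6);u,v=q[1].astype(int)
    print(u-30,v-16)
    for y in range(v-16,v+20): print("".join(h[k//10] for k in g[y,u-30:u+30]))
E
python3 look.py
```

```text
[ 0.5733 -0.1021  0.1283]
0 KFCCEGGGHGGFGGGGGGGGGGGGGGGGGGGGGHGHHHHHFGHHHHHHHIG
8 LKIGHHGHHHHFEGGGGGGGGGGGGGGHHHGHHHHHHHHGFHHHHHHHHHH
16 LLJHGHHHHHGGECDEFFFGGGGGGGGGGGGGGGGGGHGFGHHHHHHHHHH
24 KKKIHHHHHHHHFA666666666666789ABCDEFFGGFFHHHHHHHHHHH
32 KKHGGHGHGHHHHECDDDDDDDDDDCCBA886666666CGHHHHHHHGECD
120 KKLLLLLLLLJHGGGGHHGGGGHGGGGHHHHGHHHHGHGGHILLLLLKKKK
123 KLLLLLLLLKIHGGGGGGGGGGFC9999BEGHHHHHHGGGHIKKKKKKKKK
126 KKKKKLLLLKIGGGGHGGGGGD87888888BGHHHGHGHGGIKKKKLLLKK
129 KLKKJIJIGIIHGGGGGGGGE9888888888DGHHHGGGGGHKLLLLLLKK
132 KJJIFDDDDEGGGGGGGGGC98888888888BGHHHHGGGGHKLLLLLLKL
135 HDDDDEEDDEGGGGGGGGGC98888888888BGHHHHGGGGHJKKLLLLLL
138 DDDGJJJJJHGGGGGGGGFBA8888888878DHHHHHGGGGHJKKKLLLLK
141 IJJKLKKLLKHGGGGGGGFDCA98888888DGHHHGGGGGGHJLKLLLLLK
144 LLLLLKKLLKHGGGGGGGGGFCA998899CGGHHHGGGGGGHIKKKKKKKK
147 LLMLLKKKLJHGGGGGGGGGFDDDDEFFGGGGGGGGGGGGGGIKKKKLLLL
150 LLLLLLKLKJGGGGGGGGGGHHHGHHHHHHHHGGGGGGGGGGIKKKKKLLL
153 KLLLLLLLLJGGGGGGGGGFJLKIIIIIJKLKGGGGGG
[... 4098 characters left out ...]
79BDDEDC988899999764344445444
HHHHHHHHHHHHGDBBBBBBBBBBBAAA988889BCDDBA99899999976543344444
IHHHHHHHHHHHGFDBBBABBBBBBBBBAAA99899BBBBA9999999998864443334
HHHHHHHHHHIHHHFDBBBBBBABBBBBAABAABBB9AABBA999999999887544444
HHHHHHHHHHIIHHHFCBAABBBBBABBBBBBBEFECA99AAA99999999988765566
HHHHIHHHHHIIIHHGDBABBBABBBAAABABDGHHFECB99999999899999887788
HIHHHHHHHHHHIIHHFECBBABBBAABBABCEHHHHHGECA999999999999999899
HHHHHHIIHHHIIIIHHGFDCBBBBBBBBABCEGHHHHHHGECB9999999999888899
HHHHHHHIHHHIIIIHHHHGFDDDDCBAAABBCEGHHHHHHHGECA98899998866789
HHHHHHHHHHHHHIHIHHHHHHGGGFCBABAABDFHHHHIHHHGFDB9888998876789
HHHHHHHHHIIIHHIIHHHIHHHHHGCBABBBBCDGHIIIHIHHHGFC988999987899
FHHHHHHHHHHHHHHHIHHHIHIHHGDBBBBBBBDFHIHIHHIIIHHFC98889999999
```

```bash
python3 - <<'E'
from h import *
np.set_printoptions(precision=4,suppress=True)
from scipy.spatial.transform import Rotation as Ro
s=snap("wrist");P=[]
for i in range(3): p,R=toolR();P.append(p);snap("wrist")
p=np.mean(P,0)
im=s["color"];g=cv2.GaussianBlur(cv2.cvtColor(im,6),(3,3),0)
m=(g<115).astype(np.uint8);m[:115]=0;m[150:]=0;m[:,:306]=0;m[:,336:]=0
n,l,st,c=cv2.connectedComponentsWithStats(m);i=1+np.argmax(st[1:,4]);print("pivot px",c[i],st[i])
pv=(plane(s,[c[i]],p[2]+.0225)-p)[0]@R;print("pivot tool",pv)
# spindle from w6: project with tool-fixed camera
E=s["extrinsics"]; T=np.eye(4);T[:3,:3]=R;T[:3,3]=p;CT=E@T
R6=Ro.from_euler("xyz",[3.141,0,2.257]).as_matrix();T6=np.eye(4);T6[:3,:3]=R6;T6[:3,3]=[.5502,.2154,.2236]
s6=dict(s);s6["extrinsics"]=CT@np.linalg.inv(T6)
q=plane(s6,[(322.3,139)],.102)[0];print("spindle w6",q,q-R6@[0,.0012,0])
for S in([.5182,.2545],):
    print(p,R.T@(np.array([*S,p[2]])-R@[pv[0]+.085,0,0]-p))
E
```

```text
pivot px [320.3703 134.408 ] [308 123  25  24 451]
pivot tool [ 0.0606  0.0002 -0.0225]
spindle w6 [0.5182 0.2566 0.102 ] [0.5172 0.2558 0.102 ]
[ 0.5736 -0.1022  0.1288] [ 0.2095 -0.0647  0.0002]
```

Call:
nudge_tcp --ticks "0.026 0.12 -0.041 0 0;0.026 0.24 -0.08 0 0;0.026 0.26 -0.08 0 0;0.026 0.26 -0.08 0 0;0.026 0.26 -0.08 0 0;0.026 0.26 -0.08 0 0;0.026 0.26 -0.08 0 0;0.026 0.24 -0.08 0 0;0.026 0.2 -0.045 0 0;0.026 0 0 0.1 0;0.026 0 0 0.1 0;0.026 0 0 0.1 0;0.026 0 0 0.04 0;0.026 0 0 0 0;0.026 0 0 0 0;0.026 0 0 0 0"

```text
time: 22.6
tool_pos: [0.5154, 0.1086, 0.0961]
ee_rot: [3.141, -0.0, 1.544]
wrist_force: [0.4, -0.9, -2.0]
width: 0.0305
finger_force: 29.8
```

```bash
cat > look2.py <<'E'
from h import *
np.set_printoptions(precision=4,suppress=True)
P=[]
for i in range(3):
    a=snap("scene","s4");b=snap("side","d4");p,R=toolR();P.append(p)
p=np.mean(P,0);S=np.array([.5178,.2551,0]);e=p+R@[.1456,-.0004,-.0185]
print("tcp",p,"eye",e,"err tool",(R.T@(S-e))[:2],robot.get_obs()["wrist_force"])
h="0123456789ABCDEFGHIJKLMNOPQ"
for n,s in(("scene",a),("side",b)):
    q=proj(s,[e,S+[0,0,.102],S+[0,0,.081]]);print(n,q.ravel())
    g=cv2.cvtColor(s["color"],6);u,v=q[0].astype(int)
    g=cv2.resize(g[v-16:v+24,u-24:u+24],None,fx=2,fy=1.5,interpolation=cv2.INTER_CUBIC)
    print(u-24,v-16,"x2,x1.5")
    for y in g: print("".join(h[k//10] for k in y))
E
python3 look2.py
```

```text
tcp [0.5154 0.109  0.0964] eye [0.5188 0.2546 0.115 ] err tool [ 0.0005 -0.0011] [ 0.8304 -0.4576 -1.4965]
scene [401.6849 171.1848 400.9753 174.6936 400.0092 180.676 ]
377 155 x2,x1.5
HHHHHHHHHHHHHHHHHHHHHHGGGGHHGFFFFEEDDDEEFFFFFGHHHHHHHHHHHIIIHHHHHHHHHHHHHHHHHHHHHHHHHHHHHHHHIIHH
GGHHHHHHHHHHHHHHHHHHHHHHHHHHHGGGGFFEEEEEEEEEEFGHHHHHHHHHHHIIHHHHHHHIHHHHHHHHHHIHHHHHHHHHHHHHIHHH
FFGHHHHHHHHHHHHHGHHHHHHHHHHHHHHHHGGGFFFFFEEEEFGHHHHHHHHIHHHHHIIIHHIIIHHHHHHHHIIHHHHHHHHHHHIIHHHH
DDFGHHHHHHHHHHHHHHHHHHHHHHHHHHHHHHHHHHHGGGGGFGHHHHHHHHHHHHHHHIIIHHHIHHHIIIIIIHHHHHHHHHHHHHIIHHHI
ABCEGHHHHHHHHGHHHHHHHHHHHHHHHHHHHHHHHHHHHHHGGGHHHHHHHHHHHHHHHHHHHHHHIHHHHHHHHHHHHHHHHHHHHHHHHHHH
689CDFGHHHHHHHHHHHHHHHHHGGGHHHHHHHHHHHHHHHHHHHHHHHHHHHHHHHIHHHHHIIHHIHHHHHHHHHHHHHHHHHHHHHHHHHHH
457ABDFGHHHHHHHHHHHHHHHHHGGGGHHHHHHHHHHHHHHHHHHHHHHHHHHHHHHHHHIIIIHHIHHHHHHHHHHHHHHHHHHHHHHHHHHH
34578ACEFGGGGFFFFGGGHHHHHHHHGGHHHHHHHHHHHHHHHHHHHHHHHHHHHHHHHHHIIIHHHHHHHHHHIIHHHHIIHHIHHHHHHHHI

[... 10240 characters left out ...]
9998877788ABCCCCBA988
GFDCA99AAAAAAAA999999999988888878899999998877788788888888877877666665567889999998888889ABCCBA988
GFECBAAAAAAAA999999999999988888888999999988777788888788887777776655555677889999998888889ABBAA988
GFECBAAAAAAA99AAA9A9999999999998899A9999998777777777777777766666555556666788999999988888899A9988
GFECBAAAAA999AAAAAAA99999999A99999AAA999A9988766666666666666655555556666677888899999988888898888
GFECBAAAAA99AAAAAAAA99AAAAAAAA999AAA99AAA9998877666665666555555555566677888888888889999988888888
GFECBAAAAAAAAAAAAAA99AAAAAAAAAA9AAA999AAA9999988776665655556555556667788999887777778899AA9888888
GFECA99AAAAAAAAAAA9999AAAAAAAA9AAA999AAAA9AA99988776666655666555666788899A9987776667789AAA988888
```

```bash
python3 - <<'E'
import cv2
h="0123456789ABCDEFGHIJKLMNOPQ"
for f,u,v in(("s3",401,178),("d3",287,150)):
    g=cv2.cvtColor(cv2.imread(f"pics/{f}.png"),6)
    g=cv2.resize(g[v-12:v+12,u-16:u+16],None,fx=2,fy=1.5,interpolation=cv2.INTER_CUBIC)
    print(f,u-16,v-12)
    for y in g: print("".join(h[k//10] for k in y))
E
```

```text
s3 385 166
HHHHHHHHHHHHHHHHHHHHIIIIIIHHIIIIHHHIIIHHIIHHHHHIIIHIIIIIIIHHHIII
HHHHHHHHHHHHHHHIIIHHIIIIIHHHHHIIIIIIIIIIHHIHHHIIIIIIIIIIIHHHHHII
HHHHHIIIIIHHIIIIIIIHHHHHIIHHHHIIIIIIIIIIHHIIHHIIIIIIIIIIHHHHHHII
HHHHIIIIHHIIIIIIIHHHHHHIIIIHIIIIIIIIIIIIIIIIIHIIIHHHIIIIIIHHIIII
HHIIHHHHHHHHHHGGGGGGGGGGGGGGGGGGGGGHHHHHHIIHHHHIIIHHIIHHIIHHIIII
HHHHGFFFFFFEEEEDEEEEEEEDDDDEEEEEEEEFFFFGGGGGHHHHHIIIIHHHHHHHHIII
GGFEEDDDCCCCCBBBBBBBBBBBBBBBBBCCCCCCCDDEEEFFGGGGHHHHIIHHHIHHIIHH
DDCCBBBAAAAAA999A9999999AA9999AAAAAAABBCCCCDEEEFFGGHHHHHIIHHHIHH
BBAAA99999999999999999999999999999999AAAAAAABCCCDEEFFGHHHHHHHHHH
AA999999AA9999A9999AAAA999AAAAAAAAAAAA999AAAAAAABCCDDEFGGGGHHHHI
A999999AAAAAAAAA99AAA9999ABBBCCCBBBBBAA9A9999999AAAABCCDDEFGGHHH
99AA999AAAAAAA99AAAA999AABCDDDDDDDDCCCBBAAAAAAAA99AAAABBBBCEEFGG
999999AAAAA9999999999AAABCDEEDDDDDDEDDCCBBABBBAAABBBBBAAAAABCDEF
999A9AAA99AA99AAAA999AABCDDEEEEDDDEEDDDDDCBBCCBBBBCCBBBAA999ABCC
AAAAAAAA99AAAAAAAAA9999ABCDDDDDEEDDDDDEEEDCCCCBBBCCCCCBBA9999AAA
BBAABAAAA9AAA9999999999ABCDDDDEEEDDDDDEEDDCCCCCCCCDDCCBBAA999999
BBBAAAAAAAAA999988889989ABCDDDDEEEDDDDEDDCCBBBBBC
[... 2901 characters left out ...]
AAAAAABBCCBA987777888887766666678AABBBBAAAAAAAAABB
CCCCCBBBBBAAAAAAAAABBCCCBA9876666666666555666789AABBAAAAAAAAAAAB
CCBBBBBBBAAAAAAAAAABBCCCCBA8766666655555666777889AAAAAAAAAA9AAA9
CCBBBAAAAAAAAAAAAAABCCCCCBA987767666666677777788899999AAA9999999
CCCBBAAAAAAAAAAAAAABBCCCCBAA988888877888888888888888999A99999999
CCCCBAAAAAAAAAAAAAABBCCDCBBA999999989888888888888878899AAA999999
CCCCBAAABBAAAAAAAAAAAABCCCCBAAAAAAAA9999998888887777889AAAAAAAAA
BBBBBBABBBBAAAAAAAAA99ABBCCCCBBAAAAA9999998888887767789AAAAAAAAA
BBBBBAAABBBBAAAAAAA99899AABCCCCBAA999999999888877666789AAAAAAAAA
BBBBAAAAAABAAAAAAAAA998889AABBBAA9999999998888877766789AAAAAAAAA
AAAAAAAAAAAAA99AAAAAA99888999AAA99999999988888777766789AAAAAAAAA
```

Call:
nudge_tcp --ticks "0.026 0.005 -0.011 0.04 0;0.026 0 0 0.03 0;0.026 0 0 0.03 0;0.026 0 0 0.03 0;0.026 0 0 0.03 0;0.026 0 0 0 0;0.026 0 0 0 0;0.026 0 0 0 0"

```text
time: 23.57
tool_pos: [0.514, 0.1098, 0.0799]
ee_rot: [3.141, -0.0, 1.545]
wrist_force: [0.2, -0.8, -1.4]
width: 0.0309
finger_force: 29.8
```

```bash
cat > st.py <<'E'
from h import *
np.set_printoptions(precision=4,suppress=True)
P=[]
for i in range(6):
    snap("wrist");o=robot.get_obs();P.append(np.r_[o["tool_pos"],o["wrist_force"],o["wrist_torque"]])
m=np.mean(P,0);p,R=toolR();print("tcp",m[:3],"F tool",R.T@m[3:6],"M tool",R.T@m[6:],o["width"],o["finger_force"])
print("err tool",R.T@(np.array([.5178,.2551,.0845])-m[:3])-[.1456,-.0004,-.0182])
E
python3 st.py
```

```text
tcp [0.5141 0.1098 0.0801] F tool [ 0.1253 -0.0854  2.4481] M tool [ 0.0619 -0.0999 -0.0063] 0.030447681440953122 29.780198810622096
err tool [-0.0003  0.0004  0.0138]
```

In the tool's units: 0.002 m is 0.02, 0.001 m is 0.01.

Call:
nudge_tcp --ticks "0.026 0 0 0.02 0;0.026 0 0 0.02 0;0.026 0 0 0.01 0;0.026 0 0 0 0;0.026 0 0 0 0"

```text
time: 24.28
tool_pos: [0.5137, 0.1098, 0.0747]
ee_rot: [-3.141, -0.0, 1.545]
wrist_force: [-0.0, -0.4, -1.2]
width: 0.031
finger_force: 29.8
```

```bash
python3 st.py
```

```text
tcp [0.5139 0.1098 0.0749] F tool [-0.2565  0.1302  2.2159] M tool [ 0.0681 -0.0747  0.0032] 0.030468802456791136 29.780166330747306
err tool [-0.0003  0.0005  0.0087]
```

Call:
nudge_tcp --ticks "0.026 0 0 0.02 0;0.026 0 0 0.02 0;0.026 0 0 0.01 0;0.026 0 0 0 0;0.026 0 0 0 0"

```text
time: 25.0
tool_pos: [0.5137, 0.1098, 0.0697]
ee_rot: [-3.141, -0.0, 1.545]
wrist_force: [0.7, 0.3, -2.6]
width: 0.0308
finger_force: 29.8
```

```bash
python3 st.py
```

```text
tcp [0.5139 0.1098 0.0699] F tool [0.2224 0.2114 1.7975] M tool [ 0.0676 -0.0871 -0.0018] 0.030493438920169744 29.78014576714486
err tool [-0.0002  0.0005  0.0037]
```

Call:
nudge_tcp --ticks "0.026 0 0 0.018 0;0.026 0 0 0.016 0;0.026 0 0 0 0;0.026 0 0 0 0;0.026 0 0 0 0"

```text
time: 25.72
tool_pos: [0.5138, 0.1098, 0.0664]
ee_rot: [-3.141, -0.0, 1.545]
wrist_force: [0.3, -0.5, -1.0]
width: 0.0304
finger_force: 29.8
```

```bash
python3 st.py; python3 look2.py
```

```text
tcp [0.5139 0.1098 0.0665] F tool [-0.1025  0.0271  2.1301] M tool [ 0.0537 -0.0938 -0.0238] 0.0305567610009892 29.78015092201531
err tool [-0.0003  0.0005  0.0002]
tcp [0.5139 0.1098 0.0665] eye [0.5173 0.2554 0.085 ] err tool [-0.0002  0.0005] [-0.1378 -0.0987 -1.4582]
scene [400.1459 179.4105 400.9753 174.6936 400.0092 180.676 ]
376 163 x2,x1.5
GGGHHHHHHHGGGHHHHHHHHHHHHHHHHHHHHHHHHHHHHHHHHHHGHHHHHHHHHHHHHHHHHHIIIIIIHHHHHHHHHHHHHHIHHHHHHHHH
HHHHHHHHHHGGGGGGGHHHHHHHHHHHHHHHGGHHHHHHHHHHHHHHHHHHHHHHHHHHHHHHHHIIHHHHHHHHHHHHIHHHHHHHHHHHHHHH
HHHHHHHHHHHHHGGGGGGHHHHHHHHHHHHGGGHHHHHHHHHHHHHHHHHHHHIIHHHHHIHHHHHHHHHHHHHHHHHHHHHHHHHHHHHHHHHH
HHHHHHHHHHHHHHG
[... 10710 characters left out ...]
88889999ABCCCCBA99888
HHHGGECA9899AAAAAAAAAAAAABCCCCCDDDDCCCBAAA99AAA9998899988766666677888889999888988889ABCCCBA99988
HHHHGFECA9999AAAAAAAAAAABBCCCCDDDDCCCCBBAAAAAAAA9999999988776666667778899999889988789ABBCBBA9888
HHHHHGFECA98899AAAAAAAAAABCCCCCCCCCCCCBBAAAAAAAA9AAAAAAA9988877655666778999999998877889ABBA99888
HHHHHHHGECA87789999AAAAAAABBBBBBBBBBCCBAAAAAA999AAAAAAAAAA99998766555667888999988777778999999888
GGGHHHHGFDB8767788899A9AAAAAABBAAAABBBBAAAAAA99AAAAAAAAAAAAA999876655566778889887766667788888888
GGGGHHHGFDB876666777889999AAAAAAAAAAAAAAAAAAAAAAAAAAAAAAAAAAA99987666556666777776655666667888888
HHGGGGGFECA87666566678899999AAAAAAAAAAAAA9AAAAAAAAAAAAAAAAAAAAA998766655566666665555566666788888
```

```bash
python3 -c "
from bench import robot
print(robot.close_job())"
```

```text
the job is handed in; nothing more can be done
None
```

I handed the job in at about 26 s of the 61 s. The platter is seated on both pegs and released. The pliers hold the circlip spread at the groove, at a calculated ring height of 84.7 mm against the 84.5 mm target, and the wrist force showed no contact on the way down. I set its centring and height from arm position and pivot measurements, because the wrist camera cannot see the ring, and hand-in returned no verdict.

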